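# Set out the glass-marking station

## Robot

A 6-joint arm with a two-finger parallel gripper is mounted at the origin on a cart in front of the work surface, level with it; the furniture and walls round the work are solid. World frame = base frame: x ahead of the robot, y to its left, z up, the work surface at z = 0. Lengths are in m, angles in rad, forces in N, time in s.
With the tool pointing down it reaches from about 0.35 to 0.85 m from the base axis. Payload 8.1 kg.
Tool frame: the origin (TCP) lies on the mounting face of the last link; the fingertips stand 186 mm ahead of it and the grasp point (between the pads) lies 167 mm ahead of it; z points along the fingers, y is the line along which they close (so a half turn about z gives the same grasp; the last joint's range is limited). The gripper opens to 93 mm and grips with 3 to 60 N. Pads are 15 mm wide; open, the fingers measure 128 mm over their backs; the gripper's body (75 mm by 188 mm) begins 65 mm behind the grasp point.
Start: joints at [1.066, 0.13, 1.488, -0, 1.523, -0.085], TCP at [0.245, 0.548, 0.405] pointing down, gripper open.
Joint ranges: [-2.96, 2.96], [-0.89, 2.26], [0.02, 2.5], [-1.34, 4.48], [0, 2.73], [-2.66, 2.66]. Speed limits (rad/s): [2.39, 2.39, 2.79, 3.14, 3.14, 3.14].

## Interface

Orientations are given as a rotation vector (axis times angle).
In Python, from plant import * gives the robot as it stands. The module is installed in compiled form; this text tells all that it offers.
- The arm moves only by the tool arm_command, never from a script. Its argument "increments" is a list of rows, each a list of 6 numbers: the shift along the tool's x, y, z in units of 0.2 m (1.0 is 0.2 m), then the turn, a rotation vector about the tool's x, y, z in units of pi rad (1.0 is pi rad). A call has exactly 5 rows; each row is the pose to reach, as a shift and turn from the pose commanded when the call began, along the tool's axes at that moment, turning the shorter way round; what a row does not reach only later rows make up. A row lasts 1/8 s, in which the tool goes at most 62.5 mm and 10.7 degrees, less where a joint would pass 70% of its speed; a pose out of reach is approached as far as the arm can. A call with a number of a shift or a turn outside -1 to 1 is refused whole. A call with a gripper value outside its range is refused whole. "fingers" is the closure, from -1 (fully open) to 1 (shut), set as the call begins (left out, the last holds). The fingers move at their own pace and stop on an object; "force" is the grip in N (left out, the last holds). Time passes only in rows, so rows that repeat a pose let the fingers close, or fill a call up. It gives the time, the measured TCP pose, the force, the opening and the grip force at its end, in the units of the state.
- read_state(): the state, without advancing time (a new reading comes with each control period).
- read_camera(name): name is "scene" or "top" or "wrist"; returns a dict with "image" (480x640x3 uint8, red, green, blue), "fx", "fy", "cx", "cy" (pixels), "T" (4x4, takes a point from camera to world coordinates). Camera axes: x right, y down, z forward; pixel columns grow to the right and rows downward; lengths in m; the calibration is good to about 2 mm. A picture is of the moment at which its call begins. There is no depth.
- close_job(): hands the job in; it is judged then, once.
The state is a dict: "t": time; "q": joint angles; "dq": joint speeds; "joint_torque": joint torques, N m; "tool_pos": TCP position; "orientation": TCP orientation; "force": force on the tool from outside, world axes, zero at the start; "wrist_torque": the same for the moment, N m; "opening": finger opening in m; "gripper_force": force on a finger pad.
Only numpy, scipy, OpenCV 4.12 (cv2) and the standard library are available. Lean on these libraries where they do the work, as an engineer would, in place of code of your own. Each camera call takes 0.05 s, during which the arm holds its last target. There are 200 camera calls.

## Task

Set out the black marking mat, left, right and behind being as seen from the robot: stand the wooden height block on the white square and lay the steel spacer ring flat and centred on top of it. Of the things round the aluminium vial block, stand the green-labelled frit jar on the circle to the left of the wooden block, the brown dropper bottle on the circle to its right, and the red vial, lifted straight up out of its deep well, on the circle behind the wooden block. Everything stands upright in the middle of its mark; leave the white and the blue vial in their wells.

Things in the scene. Friction and masses are not known exactly. Their poses are not given: they have to be found in the camera images.
- mat: black rubber mat, fixed to the bench, 220 (x) x 290 (y) x 3 mm thick. Origin at the centre of its underside; x points away from the robot (turned by at most 0.28 rad), y to the left, z up. White outlines on its top, centres in its frame: square of 65 mm side at (-45, 0) mm; circle of 65 mm diameter left of the square at (-45, +90) mm; circle right of it at (-45, -90) mm; circle behind it at (+45, 0) mm.
- vial_block: aluminium block, fixed to the bench, 180 (x) x 52 (y) x 56 mm high, origin at the centre of its underside, x (its long side) pointing away from the robot within 0.1 rad. Three upright square wells in a row at x = -55, 0, +55 mm, y = 0, each 26 x 26 mm and 50 mm deep, open at the top; one vial stands in each (which one where varies). Loose things stand beside its two long sides, about 105 mm from its centre line.
- vial_red_mid (a point): centre (half-way up) of the red vial: smooth upright cylinder, 24 mm diameter, 85 mm high, 60 g. At the start its foot stands 6 mm above the bench in a well, so that its upper 35 mm stick out; it must rise 50 mm to come free. Its z axis is up while it stands.
- vial_white_mid (a point): centre of the white vial, same size, in another well; stays there
- vial_blue_mid (a point): centre of the blue vial, same size, in another well; stays there
- wood_block_mid (a point): centre of the wooden height block, brown with dark band marks, 40 (x) x 50 (y) x 85 mm high (z), standing upright on the bench, 140 g. Any yaw. Its top is flat.
- ring_mid (a point): centre of the dark steel spacer ring, 58 mm outer diameter, 10 mm thick, hole about 33 mm, lying flat on the bench (axis z up), 110 g. Taken across its outside.
- jar_mid (a point): centre of the frit jar: clear round jar with green label and dark brown lid, 44 mm diameter, 105 mm high, standing on the bench beside the vial block, 110 g (a like jar stands far back behind the red tin: not meant). Its z axis is up while it stands.
- dropper_mid (a point): centre of the dropper bottle: brown glass bottle with a pale label, black collar and black rubber bulb, 102 mm high in all, standing on the bench, 70 g. The round body is 33 mm in diameter up to about 65 mm above its foot and narrower above that. Its z axis is up while it stands.
Things that resemble listed ones, but are neither listed nor needed, are in the scene too. Leave any pink or yellow look-alike of the part that bears dropper_mid alone.

How it is judged:
By the outcome, as a careful person would: the job done as asked, in the order asked, and still so for the second after the job is handed in, with the robot touching nothing.
It also fails if it takes over 128 s, if anything falls off the work surface, if the arm or the gripper's body presses on something with over 40 N, if the wrist force passes 120 N, or if a joint passes its speed limit or range.

## Working session

There is one attempt and no reset: what is moved stays moved. The work goes in short steps, Python scripts to look and compute and a tool call to move; the robot and the scene stay as the last step left them, time stands still between calls to the robot, and variables do not carry over. Pictures are saved under pics/ and viewed, at most 14 in all, crops included, and the job is handed in when it is done.

Besides the shell and the picture viewer there is one more tool, called after "Call:" by a JSON object that holds its "op" and its "data". arm_command: Moves the arm, as the interface text tells. Shifts and turns lie within -1 to 1; 1 stands for 0.2 m of shift or pi rad of turn. Its arguments: {"type":"object","properties":{"increments":{"type":"array","items":{"type":"array","items":{"type":"number","minimum":-1,"maximum":1}}},"fingers":{"type":"number"},"force":{"type":"number"}},"required":["increments"]}

```bash
mkdir -p pics; cat > h.py <<'E'
import numpy as np, cv2
from plant import *
from scipy.spatial.transform import Rotation as R
def grab(n,f):
    c=read_camera(n); cv2.imwrite('pics/'+f,cv2.cvtColor(c['image'],cv2.COLOR_RGB2BGR)); np.savez('pics/'+f[:-4]+'.npz',**c); return c
def ray(c,u,v,z):
    T=c['T']; d=T[:3,:3]@np.array([(u-c['cx'])/c['fx'],(v-c['cy'])/c['fy'],1]); o=T[:3,3]
    return (o+d*(z-o[2])/d[2])
def proj(c,p):
    T=c['T']; q=T[:3,:3].T@(np.array(p)-T[:3,3]); return q[0]/q[2]*c['fx']+c['cx'], q[1]/q[2]*c['fy']+c['cy']
E
python3 - <<'E'
from h import *
np.set_printoptions(precision=3,suppress=True)
for n in('scene','top'):
    c=grab(n,n+'0.png'); print(n,c['fx'],c['T'])
s=read_state(); print(s)
E
```

```text
scene 488.07997205294566 [[ 0.701 -0.388  0.599 -0.134]
 [-0.713 -0.399  0.576 -0.622]
 [ 0.015 -0.831 -0.556  0.649]
 [ 0.     0.     0.     1.   ]]
top 582.4861665586384 [[ 0.028 -0.997  0.077  0.408]
 [-1.    -0.029 -0.012  0.017]
 [ 0.014 -0.077 -0.997  1.249]
 [ 0.     0.     0.     1.   ]]
{'t': 0.1, 'q': array([ 1.066,  0.131,  1.489, -0.   ,  1.523, -0.085]), 'dq': array([-0.   , -0.003, -0.002, -0.   ,  0.001,  0.   ]), 'joint_torque': array([  0.001, -56.135, -49.309,   0.077,   0.029,  -0.   ]), 'tool_pos': array([0.244, 0.548, 0.404]), 'orientation': array([-0.654, -3.072,  0.002]), 'force': array([-0.074, -0.247, -0.301]), 'wrist_torque': array([-0.039,  0.01 , -0.002]), 'gripper_force': 0.0, 'opening': 0.09261053916954355}
```

View pics/scene0.png

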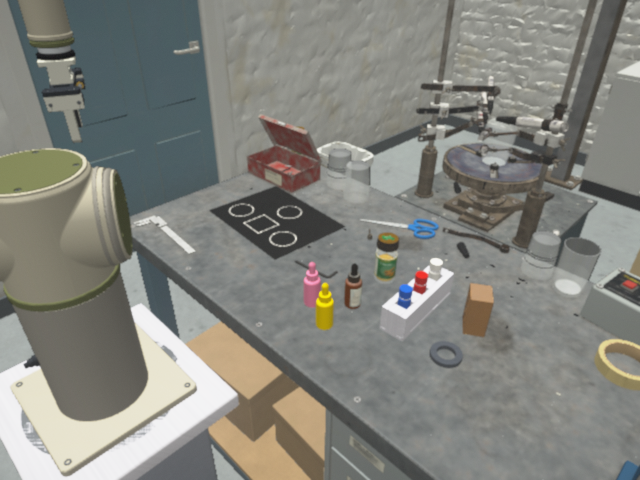

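View pics/top0.png

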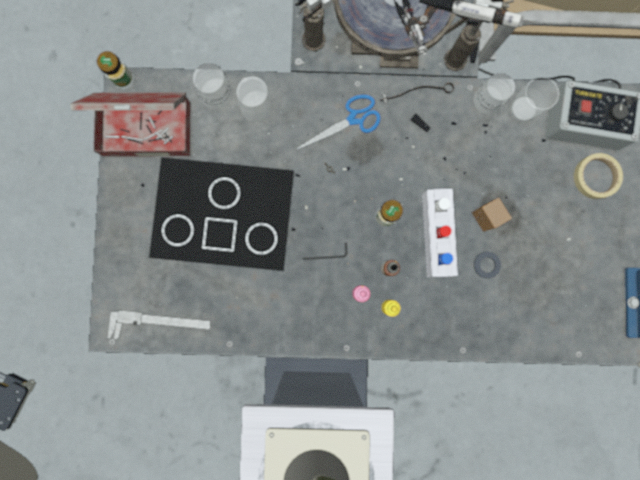

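The scene view shows the brown dropper at (353,290), the jar at (387,257), the vials at (405–436, 268–295), the block at (478,309), the ring at (446,354) and the mat at (277,220). In the top view, candidates for each target are:
- **Dropper:** brown (391,267), pink (362,294) or yellow (392,308). Brown chosen.
- **Jar:** (391,211) or the far one at (115,68). The near one chosen.
- **Ring:** dark steel (487,264) or the tape roll (600,176). Steel chosen.
- **Vial:** white (444,204), red (445,232) or blue (446,258). Red chosen.
- **Wood block:** only one, at (493,214).

```bash
python3 - <<'E'
from h import *
np.set_printoptions(precision=4,suppress=True)
c=dict(np.load('pics/top0.npz')); im=c['image']; hsv=cv2.cvtColor(im,cv2.COLOR_RGB2HSV)
g=cv2.cvtColor(im,cv2.COLOR_RGB2GRAY)
m=np.zeros_like(g); m[150:280,140:305]=(g[150:280,140:305]>130)*255
pts={}
n,l,st,ce=cv2.connectedComponentsWithStats(m)
cs,_=cv2.findContours(m,cv2.RETR_EXTERNAL,2)
for k in cs:
    r=cv2.minAreaRect(k)
    if 25<r[1][0]<45 and 25<r[1][1]<45: print('mark',r,ray(c,*r[0],0.003))
def blob(nm,roi,f,z):
    x0,x1,y0,y1=roi; M=np.zeros_like(g); M[y0:y1,x0:x1]=f[y0:y1,x0:x1]*255
    n,l,st,ce=cv2.connectedComponentsWithStats(M); i=1+st[1:,4].argmax()
    k=max(cv2.findContours((l==i).astype(np.uint8),0,2)[0],key=cv2.contourArea); e=cv2.minAreaRect(k)
    print(nm,st[i],ce[i],e,ray(c,*e[0],z))
H,S,V=cv2.split(hsv)
blob('ring',(465,510,245,285),(V<95),.01)
blob('wood',(465,520,190,240),(S>80),.085)
blob('red',(430,460,218,245),(S>150),.091)
blob('blue',(430,460,245,275),(S>150),.091)
blob('jar',(370,410,190,230),(S>90),.1)
blob('drop',(375,405,255,280),(S>70),.06)
blob('vb',(415,470,180,285),(V>190),.056)
cv2.imwrite('pics/c1.png',cv2.resize(cv2.cvtColor(im[180:330,340:520],cv2.COLOR_RGB2BGR),(720,600),interpolation=2))
E
```

```text
mark ((261.0, 238.0), (30.0, 32.0), 90.0) [0.5068 0.1323 0.003 ]
mark ((219.0594024658203, 233.90594482421875), (32.73672866821289, 32.040199279785156), 5.710592269897461) [0.513  0.2223 0.003 ]
mark ((177.25001525878906, 229.75003051757812), (31.11269760131836, 31.819805145263672), 45.0) [0.5193 0.312  0.003 ]
mark ((223.5, 192.5), (31.0, 31.0), 90.0) [0.6027 0.2165 0.003 ]Traceback (most recent call last):
  File "<stdin>", line 18, in <module>
  File "<stdin>", line 14, in blob
ValueError: attempt to get argmax of an empty sequence
```

```bash
python3 - <<'E'
from h import *
np.set_printoptions(precision=4,suppress=True)
c=dict(np.load('pics/top0.npz')); im=c['image']; hsv=cv2.cvtColor(im,cv2.COLOR_RGB2HSV)
g=hsv[:,:,2]
cv2.imwrite('pics/c1.png',cv2.resize(cv2.cvtColor(im[180:330,340:520],cv2.COLOR_RGB2BGR),(720,600),interpolation=2))
H,S,V=cv2.split(hsv)
print('V ring',V[264,472:504:2])
def blob(nm,roi,f,z):
    x0,x1,y0,y1=roi; M=np.zeros_like(g); M[y0:y1,x0:x1]=f[y0:y1,x0:x1]*255
    n,l,st,ce=cv2.connectedComponentsWithStats(M)
    if n<2: print(nm,'none'); return
    i=1+st[1:,4].argmax()
    k=max(cv2.findContours((l==i).astype(np.uint8),0,2)[0],key=cv2.contourArea); e=cv2.minAreaRect(k)
    print(nm,st[i],ce[i],e,ray(c,*e[0],z))
blob('ring',(465,510,245,285),(V<112),.01)
blob('wood',(465,520,190,240),(S>80),.085)
blob('red',(430,460,218,245),(S>150),.091)
blob('blue',(430,460,245,275),(S>150),.091)
blob('jar',(370,410,190,230),(S>90),.1)
blob('drop',(375,405,255,280),(S>70),.06)
blob('vb',(415,470,180,285),(V>190),.056)
E
```

```text
V ring [128 106 113 112 120 128 130 127 128 130 128 105 107 113 116 130]
ring [473 252  28  26 257] [486.4319 265.3074] ((485.76922607421875, 264.3461608886719), (25.51620864868164, 25.793556213378906), 33.690067291259766) [ 0.4638 -0.3497  0.01  ]
wood [473 205  22  26 272] [483.261  218.5993] ((483.08624267578125, 218.53445434570312), (24.160385131835938, 14.181095123291016), 66.80140686035156) [ 0.5528 -0.3216  0.085 ]
red [438 227  12  10  91] [443.9011 231.3407] ((443.5, 231.5), (9.0, 11.0), 90.0) [ 0.5235 -0.2404  0.091 ]
blue [440 254  12   9  87] [445.8391 258.1494] ((445.5, 258.0), (8.0, 11.0), 90.0) [ 0.4705 -0.245   0.091 ]
jar [381 200  21  21 313] [391.1118 210.4345] ((391.0, 210.0), (20.0, 20.0), 90.0) [ 0.5625 -0.1331  0.1   ]
drop [384 260  13  16  67] [387.5075 268.6567] ((388.60003662109375, 268.29998779296875), (14.862703323364258, 11.067971229553223), 71.56504821777344) [ 0.4478 -0.1356  0.06  ]
vb [ 427  189   31   88 2037] [442.001  232.2111] ((441.7163391113281, 232.248291015625), (87.26253509521484, 25.65580940246582), 86.58341979980469) [ 0.5254 -0.2445  0.056 ]
```

View pics/c1.png

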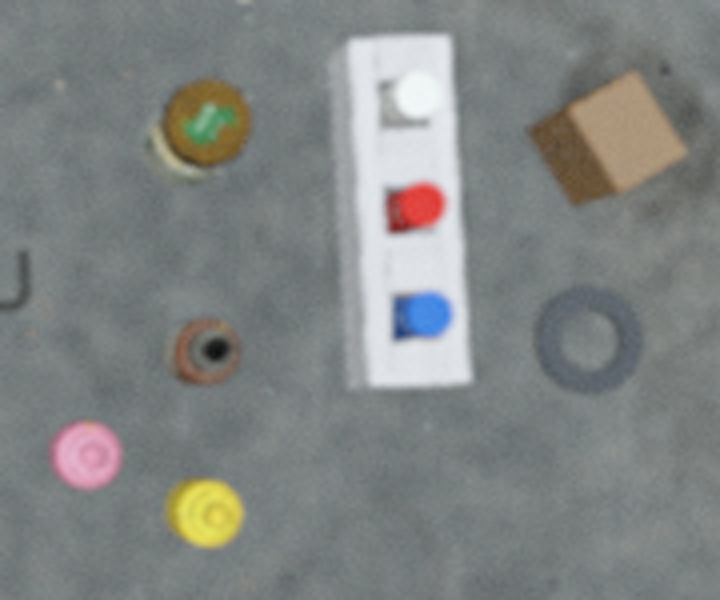

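The crop confirms the choices: wood block top at (627,132), ring (588,338), red vial (424,204), jar with green lid (208,122) and brown dropper bulb (215,349), all in crop pixels at 4x.

```bash
cat >> h.py <<'E'
def Rpsi(p):
    p=np.radians(p); s,c=np.sin(p),np.cos(p)
    return np.array([[-s,c,0],[c,s,0],[0,0,-1]]).T.T if 0 else np.column_stack([[-s,c,0],[c,s,0],[0,0,-1]])
def pose():
    s=read_state(); M=R.from_rotvec(s['orientation']).as_matrix(); return s,M,s['tool_pos']+M[:,2]*.167
def plan(wps):
    "wps: (x,y,z of grasp point, closing angle deg); prints each call's final increment, mat/tool frame of its start"
    s,M,g=pose(); p=np.array(s['tool_pos']); print('now g',g.round(4),'psi',np.degrees(np.arctan2(M[1,1],M[0,1])).round(1),'t',s['t'],'q',s['q'].round(2))
    for x,y,z,a in wps:
        N=Rpsi(a)
        if N[:,1]@M[:,1]<0 and 0: N=Rpsi(a+180)
        t=np.array([x,y,z])+[0,0,.167]
        sh=M.T@(t-p)/.2; tu=R.from_matrix(M.T@N).as_rotvec()/np.pi
        print((x,y,z,a),'->',sh.round(3),tu.round(4),'dist',np.linalg.norm(t-p).round(3)); p,M=t,N
E
python3 - <<'E'
from h import *
np.set_printoptions(precision=4,suppress=True)
c=dict(np.load('pics/top0.npz')); s=dict(np.load('pics/scene0.npz'))
for n,u,v,z in [('wood',340+627/4,180+132/4,.085),('ring',340+588/4,180+338/4,.01),('red',340+424/4,180+204/4,.091),('jar',340+208/4,180+122/4,.105),('drop',340+215/4,180+349/4,.102),('white',340+417/4,180+94/4,.091),('blue',340+430/4,180+315/4,.091)]:
    p=ray(c,u-.4,v-.4,z); print(n,p,'scene px',np.round(proj(s,p),1))
plan([(.42,.4,.24,40),(.5,.22,.24,10),(.52,.05,.24,-20),(.54,-.13,.24,-50),(.545,-.3,.24,-58)])
E
```

```text
wood [ 0.5656 -0.3484  0.085 ] scene px [481.3 292.6]
ring [ 0.4644 -0.3515  0.01  ] scene px [445.8 351.5]
red [ 0.5255 -0.2446  0.091 ] scene px [421.8 274.6]
jar [ 0.5617 -0.1336  0.105 ] scene px [388.  238.1]
drop [ 0.4495 -0.1396  0.102 ] scene px [353.8 263. ]
white [ 0.5809 -0.2404  0.091 ] scene px [436.4 261.6]
blue [ 0.4699 -0.2482  0.091 ] scene px [405.7 288.4]
now g [0.2443 0.5475 0.2368] psi 65.9 t 0.1 q [ 1.07  0.13  1.49 -0.    1.52 -0.09]
(0.42, 0.4, 0.24, 40) -> [-1.103 -0.317 -0.015] [-0.0005  0.0001  0.1442] dist 0.229
(0.5, 0.22, 0.24, 10) -> [-0.947 -0.272  0.   ] [0.     0.     0.1667] dist 0.197
(0.52, 0.05, 0.24, -20) -> [-0.854 -0.049  0.   ] [0.     0.     0.1667] dist 0.171
(0.54, -0.13, 0.24, -50) -> [-0.812  0.402  0.   ] [0.     0.     0.1667] dist 0.181
(0.545, -0.3, 0.24, -58) -> [-0.527  0.667  0.   ] [0.     0.     0.0444] dist 0.17
```

Call:
{"op": "arm_command", "data": {"increments": [[-0.2,-0.06,0,0,0,0.03],[-0.4,-0.13,0,0,0,0.06],[-0.6,-0.19,0,0,0,0.09],[-0.8,-0.25,0,0,0,0.12],[-1,-0.3,0,0,0,0.144]], "fingers": -1, "force": 25}}

```text
t: 0.72
tool_pos: [0.4035, 0.4105, 0.4043]
orientation: [-1.331, -2.845, 0.001]
force: [0.1, 0.3, -0.5]
opening: 0.0928
gripper_force: 0.0
```

Call:
{"op": "arm_command", "data": {"increments": [[-0.2,-0.05,0,0,0,0.033],[-0.4,-0.11,0,0,0,0.067],[-0.6,-0.16,0,0,0,0.1],[-0.8,-0.22,0,0,0,0.133],[-1,-0.27,0,0,0,0.167]]}}

```text
t: 1.35
tool_pos: [0.4902, 0.2224, 0.4043]
orientation: [-2.024, -2.402, 0.001]
force: [0.3, 1.4, 0.7]
opening: 0.0928
gripper_force: 0.0
```

Call:
{"op": "arm_command", "data": {"increments": [[-0.2,-0.01,0,0,0,0.033],[-0.4,-0.02,0,0,0,0.067],[-0.6,-0.03,0,0,0,0.1],[-0.8,-0.04,0,0,0,0.133],[-1,-0.05,0,0,0,0.167]]}}

```text
t: 1.98
tool_pos: [0.5146, 0.0237, 0.4043]
orientation: [-2.578, -1.795, 0.001]
force: [-0.6, -0.0, -0.2]
opening: 0.0928
gripper_force: 0.0
```

```bash
python3 - <<'E'
from h import *
plan([(.545,-.2,.24,-50),(.5656,-.3484,.24,-58)])
E
```

```text
now g [0.5145 0.0237 0.2373] psi -20.3 t 1.975 q [-0.05 -0.1   1.72  0.    1.52  0.3 ]
(0.545, -0.2, 0.24, -50) -> [-0.996  0.53  -0.014] [-2.00e-04  1.00e-04  1.65e-01] dist 0.226
(0.5656, -0.3484, 0.24, -58) -> [-0.398  0.635  0.   ] [0.     0.     0.0444] dist 0.15
```

Call:
{"op": "arm_command", "data": {"increments": [[-0.2,0.11,0,0,0,0.033],[-0.4,0.21,0,0,0,0.067],[-0.6,0.32,0,0,0,0.1],[-0.8,0.43,0,0,0,0.133],[-1,0.53,-0.014,0,0,0.165]]}}

```text
t: 2.6
tool_pos: [0.5455, -0.2007, 0.4068]
orientation: [-2.951, -1.074, 0.001]
force: [0.0, 0.1, 0.2]
opening: 0.0934
gripper_force: 0.0
```

Call:
{"op": "arm_command", "data": {"increments": [[-0.1,0.16,0,0,0,0.01],[-0.2,0.32,0,0,0,0.02],[-0.3,0.48,0,0,0,0.033],[-0.4,0.635,0,0,0,0.044],[-0.4,0.635,0,0,0,0.044]]}}

```text
t: 3.22
tool_pos: [0.566, -0.3501, 0.4062]
orientation: [-3.018, -0.869, 0.002]
force: [-0.0, 0.9, 0.0]
opening: 0.093
gripper_force: 0.0
```

```bash
python3 - <<'E'
from h import *
c=grab('wrist','w1.png')
print(c['T'].round(3), c['fx'], [np.round(proj(c,p)) for p in [(.5656,-.3484,.085),(.4644,-.3515,.01)]])
plan([(.5656,-.3484,.055,-58)])
E
```

```text
[[ 0.531 -0.821 -0.208  0.623]
 [-0.847 -0.515 -0.129 -0.314]
 [-0.001  0.245 -0.97   0.386]
 [ 0.     0.     0.     1.   ]] 423.22162767226547 [array([321., 225.]), array([268., 297.])]
now g [ 0.5659 -0.3485  0.2394] psi -57.8 t 3.275 q [-0.63  0.31  1.28  0.    1.55  0.38]
(0.5656, -0.3484, 0.055, -58) -> [-0.001 -0.001  0.922] [-0.0006  0.0002  0.0011] dist 0.184
```

View pics/w1.png

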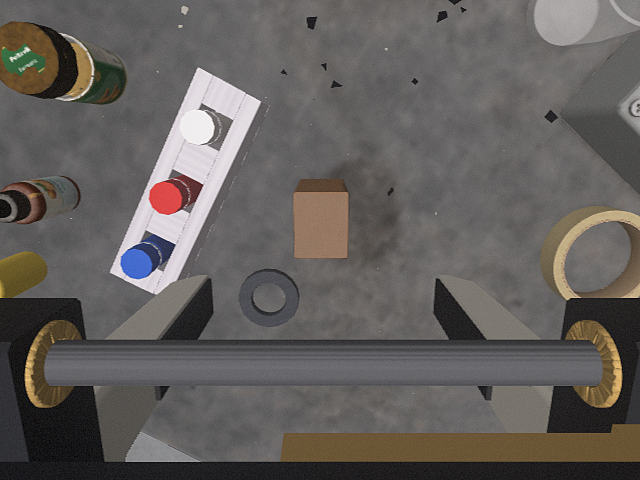

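The wrist view shows the block top at (294–349, 192–259), centre (321,225), matching the prediction of (321,225) and square to the fingers. The ring at (269,297) also matches.

Call:
{"op": "arm_command", "data": {"increments": [[0,0,0.25,0,0,0],[0,0,0.5,0,0,0],[0,0,0.7,0,0,0],[0,0,0.86,0,0,0],[0,0,0.92,0,0,0.001]]}}

```text
t: 3.9
tool_pos: [0.5657, -0.3459, 0.2208]
orientation: [-3.015, -0.87, 0.004]
force: [0.2, 0.3, 0.2]
opening: 0.0928
gripper_force: 0.0
```

Call:
{"op": "arm_command", "data": {"increments": [[0,0,0,0,0,0],[0,0,0,0,0,0],[0,0,0,0,0,0],[0,0,0,0,0,0],[0,0,0,0,0,0]], "fingers": 1, "force": 25}}

```text
t: 4.53
tool_pos: [0.5666, -0.348, 0.224]
orientation: [3.019, 0.869, 0.001]
force: [-0.9, -0.6, -0.1]
opening: 0.0474
gripper_force: 0.0
```

```bash
python3 - <<'E'
from h import *
s=read_state(); print(s['opening'],s['gripper_force'])
plan([(.5656,-.3484,.2,-58),(.57,-.18,.22,-44),(.55,0,.22,-24),(.525,.16,.22,-4),(.513,.2223,.2,-4),(.513,.2223,.07,-4)])
E
```

```text
0.04738551181526605 0.0
now g [ 0.5666 -0.348   0.057 ] psi -57.9 t 4.525 q [-0.63  0.44  1.45  0.    1.24  0.38]
(0.5656, -0.3484, 0.2, -58) -> [-0.005 -0.    -0.715] [ 0.0002 -0.0001  0.0006] dist 0.143
(0.57, -0.18, 0.22, -44) -> [ 0.465 -0.702 -0.1  ] [ 0.      0.     -0.0778] dist 0.17
(0.55, 0, 0.22, -24) -> [ 0.578 -0.697  0.   ] [ 0.      0.     -0.1111] dist 0.181
(0.525, 0.16, 0.22, -4) -> [ 0.68 -0.44  0.  ] [ 0.      0.     -0.1111] dist 0.162
(0.513, 0.2223, 0.2, -4) -> [ 0.307 -0.082  0.1  ] [0. 0. 0.] dist 0.067
(0.513, 0.2223, 0.07, -4) -> [0.   0.   0.65] [0. 0. 0.] dist 0.13
```

Call:
{"op": "arm_command", "data": {"increments": [[0,0,0,0,0,0],[0,0,0,0,0,0],[0,0,0,0,0,0],[0,0,0,0,0,0],[0,0,0,0,0,0]]}}

```text
t: 5.15
tool_pos: [0.5665, -0.3479, 0.2237]
orientation: [3.019, 0.869, 0.0]
force: [-0.8, 0.4, 2.9]
opening: 0.04
gripper_force: 25.0
```

```bash
python3 - <<'E'
from h import *
s=read_state(); print(s['opening'],s['gripper_force'],s['force'])
plan([(.5656,-.3484,.2,-58)])
E
```

```text
0.0400408838347807 24.999621212482452 [-0.82319819  0.43587909  2.85257073]
now g [ 0.5665 -0.3479  0.0567] psi -57.9 t 5.15 q [-0.63  0.44  1.45 -0.    1.24  0.38]
(0.5656, -0.3484, 0.2, -58) -> [-0.005 -0.    -0.717] [ 0.     -0.      0.0006] dist 0.143
```

Call:
{"op": "arm_command", "data": {"increments": [[0,0,-0.08,0,0,0],[0,0,-0.25,0,0,0],[0,0,-0.45,0,0,0],[0,0,-0.64,0,0,0],[0,0,-0.717,0,0,0]]}}

```text
t: 5.78
tool_pos: [0.567, -0.3482, 0.371]
orientation: [3.015, 0.868, 0.005]
force: [0.3, -0.2, -1.5]
opening: 0.04
gripper_force: 25.0
```

Call:
{"op": "arm_command", "data": {"increments": [[0.06,-0.09,-0.02,0,0,-0.01],[0.17,-0.26,-0.04,0,0,-0.03],[0.27,-0.41,-0.06,0,0,-0.045],[0.37,-0.56,-0.08,0,0,-0.06],[0.465,-0.7,-0.1,0,0,-0.078]]}}

```text
t: 6.4
tool_pos: [0.5702, -0.1772, 0.3847]
orientation: [-2.885, -1.235, 0.004]
force: [0.5, 0.2, -1.8]
opening: 0.0401
gripper_force: 25.0
```

Call:
{"op": "arm_command", "data": {"increments": [[0.12,-0.14,0,0,0,-0.022],[0.23,-0.28,0,0,0,-0.044],[0.35,-0.42,0,0,0,-0.066],[0.46,-0.56,0,0,0,-0.089],[0.578,-0.697,0,0,0,-0.111]]}}

```text
t: 7.02
tool_pos: [0.5491, 0.0023, 0.3847]
orientation: [-2.627, -1.718, 0.004]
force: [0.5, -0.7, -1.8]
opening: 0.0399
gripper_force: 25.0
```

Call:
{"op": "arm_command", "data": {"increments": [[0.14,-0.09,0,0,0,-0.022],[0.28,-0.18,0,0,0,-0.044],[0.42,-0.27,0,0,0,-0.066],[0.56,-0.36,0,0,0,-0.089],[0.68,-0.44,0,0,0,-0.111]]}}

```text
t: 7.65
tool_pos: [0.5234, 0.162, 0.3847]
orientation: [-2.289, -2.148, 0.004]
force: [0.6, -0.3, -2.1]
opening: 0.0396
gripper_force: 25.0
```

```bash
python3 - <<'E'
from h import *
s=read_state(); print(s['opening'],s['force'])
plan([(.513,.2223,.15,-4),(.513,.2223,.061,-4)])
E
```

```text
0.039647021926102866 [ 0.59441051 -0.2901573  -2.09917344]
now g [0.5228 0.162  0.2177] psi -3.6 t 7.65 q [0.21 0.   1.66 0.   1.48 0.27]
(0.513, 0.2223, 0.15, -4) -> [ 0.298 -0.07   0.339] [-0.0011  0.0002  0.002 ] dist 0.091
(0.513, 0.2223, 0.061, -4) -> [0.    0.    0.445] [0. 0. 0.] dist 0.089
```

Call:
{"op": "arm_command", "data": {"increments": [[0.07,-0.02,0.08,0,0,0],[0.15,-0.035,0.17,0,0,0.001],[0.23,-0.055,0.26,0,0,0.002],[0.298,-0.07,0.339,-0.001,0,0.002],[0.298,-0.07,0.339,-0.001,0,0.002]]}}

```text
t: 8.28
tool_pos: [0.5142, 0.221, 0.3167]
orientation: [2.301, 2.138, -0.002]
force: [-0.5, -0.1, -1.9]
opening: 0.0395
gripper_force: 25.0
```

```bash
python3 - <<'E'
from h import *
c=grab('top','t2.png'); im=c['image'];g=cv2.cvtColor(im,cv2.COLOR_RGB2GRAY)
cv2.imwrite('pics/t2c.png',cv2.resize(cv2.cvtColor(im[150:280,140:310],cv2.COLOR_RGB2BGR),(680,520),interpolation=2))
plan([(.513,.2223,.061,-4)])
E
```

```text
now g [0.515  0.2205 0.1512] psi -4.2 t 8.325 q [ 0.31  0.08  1.7  -0.    1.36  0.39]
(0.513, 0.2223, 0.061, -4) -> [ 0.008 -0.01   0.451] [ 0.0005  0.0003 -0.0012] dist 0.09
```

Call:
{"op": "arm_command", "data": {"increments": [[0.003,-0.005,0.11,0,0,0],[0.005,-0.01,0.22,0,0,0],[0.008,-0.01,0.32,0,0,0],[0.008,-0.01,0.4,0,0,0],[0.008,-0.01,0.43,0,0,0]]}}

```text
t: 8.95
tool_pos: [0.5133, 0.2219, 0.2321]
orientation: [2.301, 2.136, 0.001]
force: [-0.5, 0.0, -1.8]
opening: 0.0399
gripper_force: 25.0
```

```bash
python3 - <<'E'
from h import *
print(read_state()['force'])
plan([(.513,.2223,.0605,-4)]); read_camera('top'); print(read_state()['force'])
plan([(.513,.2223,.0605,-4)])
E
```

```text
[-0.47078325  0.03379386 -1.79972788]
now g [0.5136 0.2218 0.0651] psi -4.3 t 8.95 q [ 0.32  0.17  1.77 -0.    1.2   0.39]
(0.513, 0.2223, 0.0605, -4) -> [ 0.002 -0.002  0.023] [ 0.0006  0.0002 -0.0015] dist 0.005
[-0.86081077 -0.00408165 -3.10281354]
now g [0.5134 0.2218 0.0648] psi -4.3 t 9.0 q [ 0.32  0.17  1.77 -0.    1.2   0.39]
(0.513, 0.2223, 0.0605, -4) -> [ 0.002 -0.001  0.021] [ 0.0005  0.0002 -0.0015] dist 0.004
```

Call:
{"op": "arm_command", "data": {"increments": [[0.002,-0.002,0.01,0,0,-0.001],[0.002,-0.002,0.02,0,0,-0.0015],[0.002,-0.002,0.024,0,0,-0.0015],[0.002,-0.002,0.024,0,0,-0.0015],[0.002,-0.002,0.024,0,0,-0.0015]]}}

```text
t: 9.62
tool_pos: [0.5132, 0.2227, 0.2285]
orientation: [2.295, 2.141, 0.004]
force: [-0.4, 0.0, -2.2]
opening: 0.0398
gripper_force: 25.0
```

Call:
{"op": "arm_command", "data": {"increments": [[0,0,0,0,0,0],[0,0,0,0,0,0],[0,0,0,0,0,0],[0,0,0,0,0,0],[0,0,0,0,0,0]], "fingers": -1}}

```text
t: 10.25
tool_pos: [0.5131, 0.2227, 0.2284]
orientation: [2.296, 2.141, 0.003]
force: [0.5, 0.4, -0.3]
opening: 0.0853
gripper_force: 0.0
```

```bash
python3 - <<'E'
from h import *
s=read_state(); print(s['opening'],s['force'])
plan([(.513,.2223,.24,-4),(.545,.06,.24,-4),(.52,-.12,.24,-4),(.48,-.3,.24,-4),(.4644,-.3515,.16,-0),(.4644,-.3515,.0215,-0)])
E
```

```text
0.08525017843104331 [ 0.54612788  0.4447582  -0.27789928]
now g [0.5136 0.2226 0.0614] psi -4.0 t 10.25 q [ 0.32  0.18  1.77 -0.    1.19  0.39]
(0.513, 0.2223, 0.24, -4) -> [-0.002  0.002 -0.893] [ 0.001  -0.      0.0001] dist 0.179
(0.545, 0.06, 0.24, -4) -> [-0.798  0.216  0.   ] [0. 0. 0.] dist 0.165
(0.52, -0.12, 0.24, -4) -> [-0.907 -0.062  0.   ] [0. 0. 0.] dist 0.182
(0.48, -0.3, 0.24, -4) -> [-0.912 -0.137  0.   ] [0. 0. 0.] dist 0.184
(0.4644, -0.3515, 0.16, 0) -> [-0.262 -0.06   0.4  ] [ 0.      0.     -0.0222] dist 0.096
(0.4644, -0.3515, 0.0215, 0) -> [0.    0.    0.692] [0. 0. 0.] dist 0.138
```

Call:
{"op": "arm_command", "data": {"increments": [[0,0,-0.1,0,0,0],[0,0,-0.3,0,0,0],[0,0,-0.5,0,0,0],[0,0,-0.7,0,0,0],[0,0,-0.89,0,0,0]]}}

```text
t: 10.88
tool_pos: [0.5124, 0.2226, 0.4097]
orientation: [2.295, 2.141, 0.007]
force: [-0.1, 0.2, -0.5]
opening: 0.093
gripper_force: 0.0
```

Call:
{"op": "arm_command", "data": {"increments": [[-0.16,0.04,0,0,0,0],[-0.32,0.09,0,0,0,0],[-0.48,0.13,0,0,0,0],[-0.64,0.17,0,0,0,0],[-0.8,0.216,0,0,0,0]]}}

```text
t: 11.5
tool_pos: [0.5445, 0.059, 0.4083]
orientation: [2.295, 2.141, 0.005]
force: [0.3, -0.7, -0.4]
opening: 0.0928
gripper_force: 0.0
```

Call:
{"op": "arm_command", "data": {"increments": [[-0.18,-0.01,0,0,0,0],[-0.36,-0.02,0,0,0,0],[-0.54,-0.04,0,0,0,0],[-0.72,-0.05,0,0,0,0],[-0.907,-0.062,0,0,0,0]]}}

```text
t: 12.12
tool_pos: [0.5192, -0.1211, 0.4083]
orientation: [2.294, 2.14, 0.005]
force: [0.2, -0.3, 0.4]
opening: 0.093
gripper_force: 0.0
```

Call:
{"op": "arm_command", "data": {"increments": [[-0.18,-0.03,0,0,0,0],[-0.36,-0.06,0,0,0,0],[-0.54,-0.08,0,0,0,0],[-0.72,-0.11,0,0,0,0],[-0.912,-0.137,0,0,0,0]]}}

```text
t: 12.75
tool_pos: [0.4791, -0.3011, 0.4082]
orientation: [2.294, 2.14, 0.004]
force: [1.6, 0.0, 0.4]
opening: 0.0928
gripper_force: 0.0
```

Call:
{"op": "arm_command", "data": {"increments": [[-0.08,-0.02,0.1,0,0,-0.005],[-0.16,-0.04,0.2,0,0,-0.01],[-0.22,-0.05,0.3,0,0,-0.016],[-0.262,-0.06,0.4,0,0,-0.022],[-0.262,-0.06,0.4,0,0,-0.022]]}}

```text
t: 13.38
tool_pos: [0.4636, -0.3515, 0.3249]
orientation: [-2.222, -2.22, -0.003]
force: [0.4, 0.1, 0.0]
opening: 0.0933
gripper_force: 0.0
```

```bash
python3 - <<'E'
from h import *
# check block placement from top view: predicted top corners
c=grab('top','t3.png'); cv2.imwrite('pics/t3c.png',cv2.resize(cv2.cvtColor(c['image'][150:280,140:310],cv2.COLOR_RGB2BGR),(680,520),interpolation=2))
print(np.array(proj(c,(.513,.2223,.088)))-[140,150])
w=grab('wrist','w3.png'); print(proj(w,(.4644,-.3515,.01)))
V=cv2.cvtColor(w['image'],cv2.COLOR_RGB2HSV)[:,:,2]
plan([(.4644,-.3515,.0215,-0)])
cv2.imwrite('pics/w3t3.png',np.vstack([cv2.resize(cv2.imread('pics/t3c.png'),(392,300)),cv2.resize(cv2.imread('pics/w3.png'),(392,294))]))
E
```

```text
[72.17430879 80.11383356]
(np.float64(321.78408198253794), np.float64(227.75162240685034))
now g [ 0.4649 -0.3514  0.16  ] psi -0.0 t 13.475 q [-0.74  0.13  1.63  0.    1.38 -0.74]
(0.4644, -0.3515, 0.0215, 0) -> [-0.    -0.002  0.692] [ 0.0011  0.0001 -0.0002] dist 0.138
```

View pics/w3t3.png

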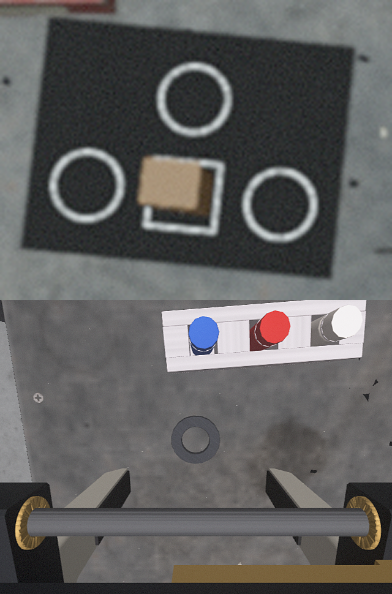

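The block stands upright on the square, with its top centre at about (169,182) in the upper picture. The ring is at (318,228) in wrist pixels, against a prediction of (322,228), and the fingers will close along that axis.

```bash
python3 - <<'E'
from h import *
c=dict(np.load('pics/t3.npz')); hsv=cv2.cvtColor(c['image'],cv2.COLOR_RGB2HSV)[150:280,140:310]
M=((hsv[:,:,1]>60)&(hsv[:,:,2]>125)&(hsv[:,:,0]<25)).astype(np.uint8)
n,l,st,ce=cv2.connectedComponentsWithStats(M); i=1+st[1:,4].argmax(); k=cv2.findContours((l==i).astype(np.uint8),0,2)[0][0]
r=cv2.minAreaRect(k); print(r,ce[i],ray(c,ce[i][0]+140,ce[i][1]+150,.088))
E
```

```text
((73.256103515625, 79.19512176513672), (25.288820266723633, 20.429834365844727), 6.340191841125488) [73.15020576 79.65020576] [0.51398664 0.22039588 0.088     ]
```

Call:
{"op": "arm_command", "data": {"increments": [[0,0,0.2,0.001,0,0],[0,0,0.4,0.001,0,0],[0,0,0.56,0.001,0,0],[0,0,0.66,0.001,0,0],[0,0,0.69,0.001,0,0]]}}

```text
t: 14.1
tool_pos: [0.4648, -0.3513, 0.1879]
orientation: [-2.221, -2.221, 0.0]
force: [-0.6, 0.1, 0.8]
opening: 0.0931
gripper_force: 0.0
```

Call:
{"op": "arm_command", "data": {"increments": [[0,0,0,0,0,0],[0,0,0,0,0,0],[0,0,0,0,0,0],[0,0,0,0,0,0],[0,0,0,0,0,0]], "fingers": 1, "force": 25}}

```text
t: 14.72
tool_pos: [0.4648, -0.3518, 0.189]
orientation: [2.221, 2.22, -0.0]
force: [-2.1, 0.6, 5.7]
opening: 0.0573
gripper_force: 25.0
```

```bash
python3 - <<'E'
from h import *
s=read_state(); print(s['opening'],s['gripper_force'],s['force'])
plan([(.4644,-.3515,.2,-0)])
E
```

```text
0.05726291740775698 25.0010367622599 [-2.12707796  0.59244606  5.69531683]
now g [ 0.4648 -0.352   0.022 ] psi -0.0 t 14.725 q [-0.74  0.29  1.72 -0.    1.13 -0.74]
(0.4644, -0.3515, 0.2, 0) -> [ 0.001 -0.001 -0.89 ] [ 0.0001  0.0003 -0.0001] dist 0.178
```

Call:
{"op": "arm_command", "data": {"increments": [[0,0,-0.08,0,0,0],[0,0,-0.28,0,0,0],[0,0,-0.5,0,0,0],[0,0,-0.75,0,0,0],[0,0,-0.89,0,0,0]]}}

```text
t: 15.35
tool_pos: [0.465, -0.3517, 0.3707]
orientation: [2.219, 2.218, 0.0]
force: [0.7, 0.5, -0.4]
opening: 0.0578
gripper_force: 25.0
```

```bash
python3 - <<'E'
from h import *
s=read_state(); print(s['opening'],s['gripper_force'],s['force'])
plan([(.51,-.17,.2,0),(.545,.02,.2,0),(.522,.17,.19,0),(.5137,.2214,.15,0),(.5137,.2214,.112,0)])
E
```

```text
0.057818440947580714 24.99970735050738 [ 0.73496189  0.50313322 -0.42041507]
now g [ 0.4655 -0.3523  0.2037] psi -0.0 t 15.35 q [-0.74  0.1   1.58 -0.    1.45 -0.74]
(0.51, -0.17, 0.2, 0) -> [0.909 0.225 0.016] [ 0.0011  0.001  -0.0001] dist 0.187
(0.545, 0.02, 0.2, 0) -> [0.95  0.175 0.   ] [0. 0. 0.] dist 0.193
(0.522, 0.17, 0.19, 0) -> [ 0.75  -0.115  0.05 ] [0. 0. 0.] dist 0.152
(0.5137, 0.2214, 0.15, 0) -> [ 0.257 -0.041  0.2  ] [0. 0. 0.] dist 0.066
(0.5137, 0.2214, 0.112, 0) -> [0.   0.   0.19] [0. 0. 0.] dist 0.038
```

Call:
{"op": "arm_command", "data": {"increments": [[0.14,0.03,0,0,0,0],[0.33,0.08,0,0,0,0],[0.52,0.13,0,0,0,0],[0.71,0.18,0,0,0,0],[0.909,0.225,0,0,0,0]]}}

```text
t: 15.98
tool_pos: [0.5098, -0.1685, 0.3672]
orientation: [2.222, 2.22, 0.0]
force: [-0.2, -0.3, -1.7]
opening: 0.0574
gripper_force: 25.0
```

Call:
{"op": "arm_command", "data": {"increments": [[0.19,0.035,0,0,0,0],[0.38,0.07,0,0,0,0],[0.57,0.105,0,0,0,0],[0.76,0.14,0,0,0,0],[0.95,0.175,0,0,0,0]]}}

```text
t: 16.6
tool_pos: [0.5447, 0.0216, 0.3671]
orientation: [2.221, 2.221, 0.001]
force: [-0.2, -0.2, -1.7]
opening: 0.0575
gripper_force: 25.0
```

Call:
{"op": "arm_command", "data": {"increments": [[0.19,-0.03,0,0,0,0],[0.36,-0.055,0.01,0,0,0],[0.52,-0.08,0.02,0,0,0],[0.65,-0.1,0.04,0,0,0],[0.75,-0.115,0.05,0,0,0]]}}

```text
t: 17.23
tool_pos: [0.5214, 0.1714, 0.3567]
orientation: [2.221, 2.222, 0.0]
force: [0.9, -1.1, -0.9]
opening: 0.0578
gripper_force: 25.0
```

Call:
{"op": "arm_command", "data": {"increments": [[0.08,-0.013,0.04,0,0,0],[0.16,-0.026,0.1,0,0,0],[0.22,-0.035,0.16,0,0,0],[0.257,-0.041,0.2,0,0,0],[0.257,-0.041,0.2,0,0,0]]}}

```text
t: 17.85
tool_pos: [0.5132, 0.2218, 0.3149]
orientation: [-2.221, -2.221, 0.003]
force: [-0.6, -0.1, -0.3]
opening: 0.0575
gripper_force: 25.0
```

```bash
python3 - <<'E'
from h import *
read_camera('top')
plan([(.5137,.2214,.111,0)])
E
```

```text
now g [0.5134 0.2214 0.1487] psi -0.0 t 17.9 q [ 0.32  0.08  1.71 -0.    1.36  0.32]
(0.5137, 0.2214, 0.111, 0) -> [-0.001  0.001  0.188] [-0.0003  0.0002 -0.0001] dist 0.038
```

Call:
{"op": "arm_command", "data": {"increments": [[0,0,0.06,0,0,0],[0,0,0.12,0,0,0],[0,0,0.16,0,0,0],[0,0,0.18,0,0,0],[0,0,0.185,0,0,0]]}}

```text
t: 18.52
tool_pos: [0.5136, 0.2216, 0.2789]
orientation: [-2.222, -2.221, 0.001]
force: [-0.0, 0.2, -1.5]
opening: 0.0575
gripper_force: 25.0
```

```bash
python3 - <<'E'
from h import *
read_camera('top');print(read_state()['force'])
plan([(.5137,.2214,.110,0)])
E
```

```text
[ 1.16234203 -0.01854571 -0.69492236]
now g [0.5137 0.2216 0.112 ] psi -0.0 t 18.575 q [ 0.32  0.12  1.74 -0.    1.29  0.32]
(0.5137, 0.2214, 0.11, 0) -> [-0.001  0.     0.01 ] [-0.      0.0001 -0.0001] dist 0.002
```

Call:
{"op": "arm_command", "data": {"increments": [[0,0,0.004,0,0,0],[0,0,0.008,0,0,0],[0,0,0.01,0,0,0],[0,0,0.01,0,0,0],[0,0,0.01,0,0,0]]}}

```text
t: 19.2
tool_pos: [0.5136, 0.2216, 0.2772]
orientation: [2.222, 2.221, -0.0]
force: [0.2, 0.4, -0.8]
opening: 0.0576
gripper_force: 25.0
```

Call:
{"op": "arm_command", "data": {"increments": [[0,0,0,0,0,0],[0,0,0,0,0,0],[0,0,0,0,0,0],[0,0,0,0,0,0],[0,0,0,0,0,0]], "fingers": -1}}

```text
t: 19.82
tool_pos: [0.5136, 0.2216, 0.2772]
orientation: [2.222, 2.221, -0.0]
force: [0.4, 0.2, -0.1]
opening: 0.0927
gripper_force: 0.0
```

Call:
{"op": "arm_command", "data": {"increments": [[0,0,-0.06,0,0,0],[0,0,-0.2,0,0,0],[0,0,-0.4,0,0,0],[0,0,-0.55,0,0,0],[0,0,-0.6,0,0,0]]}}

```text
t: 20.45
tool_pos: [0.5142, 0.2218, 0.4005]
orientation: [2.22, 2.219, 0.006]
force: [0.6, -0.4, -0.4]
opening: 0.0928
gripper_force: 0.0
```

```bash
python3 - <<'E'
from h import *
w=grab('wrist','w4.png'); print(proj(w,(.5137,.2214,.098)))
plan([(.545,.1,.23,0),(.57,-.08,.23,20),(.5617,-.1336,.23,20),(.5617,-.1336,.06,20)])
E
```

```text
(np.float64(319.5834160284111), np.float64(232.85109212294714))
now g [0.5148 0.222  0.2334] psi -0.0 t 20.5 q [ 0.32  0.02  1.61 -0.    1.51  0.32]
(0.545, 0.1, 0.23, 0) -> [-0.609  0.154  0.017] [ 0.0013 -0.0004 -0.0001] dist 0.126
(0.57, -0.08, 0.23, 20) -> [-0.9    0.125  0.   ] [ 0.      0.     -0.1111] dist 0.182
(0.5617, -0.1336, 0.23, 20) -> [-0.238 -0.131  0.   ] [0. 0. 0.] dist 0.054
(0.5617, -0.1336, 0.06, 20) -> [0.   0.   0.85] [0. 0. 0.] dist 0.17
```

View pics/w4.png

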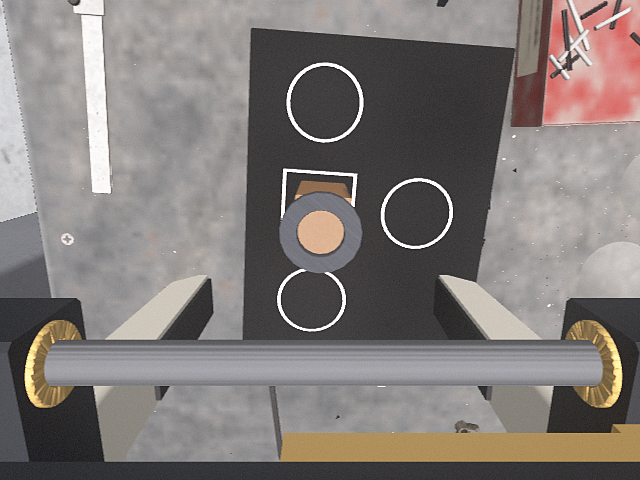

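The ring sits at (320,232), as predicted, with only block wood showing through its hole. The marks are at (325,102) left, (311,299) right and (417,213) behind.

```bash
python3 - <<'E'
from h import *
c=dict(np.load('pics/w4.npz'))
for p in [(325,102),(311.5,299),(417,213.5)]: print(ray(c,*p,.003).round(4))
E
```

```text
[0.5183 0.3131 0.003 ]
[0.5055 0.1335 0.003 ]
[0.602  0.2163 0.003 ]
```

Call:
{"op": "arm_command", "data": {"increments": [[-0.12,0.03,0,0,0,0],[-0.24,0.06,0,0,0,0],[-0.36,0.09,0,0,0,0],[-0.48,0.12,0.01,0,0,0],[-0.609,0.154,0.017,0,0,0]]}}

```text
t: 21.12
tool_pos: [0.5442, 0.0991, 0.392]
orientation: [-2.221, -2.22, 0.003]
force: [-0.7, 0.3, 0.6]
opening: 0.093
gripper_force: 0.0
```

Call:
{"op": "arm_command", "data": {"increments": [[-0.18,0.025,0,0,0,-0.022],[-0.36,0.05,0,0,0,-0.044],[-0.54,0.075,0,0,0,-0.066],[-0.72,0.1,0,0,0,-0.089],[-0.9,0.125,0,0,0,-0.111]]}}

```text
t: 21.75
tool_pos: [0.569, -0.0813, 0.3921]
orientation: [-1.799, -2.573, 0.002]
force: [0.5, -0.5, -0.4]
opening: 0.0932
gripper_force: 0.0
```

Call:
{"op": "arm_command", "data": {"increments": [[-0.1,-0.06,0,0,0,0],[-0.18,-0.1,0,0,0,0],[-0.238,-0.131,0,0,0,0],[-0.238,-0.131,0,0,0,0],[-0.238,-0.131,0,0,0,0]]}}

```text
t: 22.38
tool_pos: [0.5611, -0.1333, 0.3938]
orientation: [-1.802, -2.573, -0.0]
force: [0.5, 1.2, -0.4]
opening: 0.0928
gripper_force: 0.0
```

```bash
python3 - <<'E'
from h import *
w=grab('wrist','w5.png'); print(proj(w,(.5617,-.1336,.105)),proj(w,(.5617,-.1336,0)),proj(w,(.4495,-.1396,.102)),proj(w,(.4495,-.1396,0)))
plan([(.5617,-.1336,.06,20)])
E
```

```text
(np.float64(322.8110319232139), np.float64(237.08938523115148)) (np.float64(322.7760466415729), np.float64(208.2628665710923)) (np.float64(155.62029709360104), np.float64(186.76477057360165)) (np.float64(200.14819646776812), np.float64(171.56720671481256))
now g [ 0.5611 -0.1331  0.2269] psi 20.0 t 22.425 q [-0.32  0.07  1.57  0.    1.5  -0.67]
(0.5617, -0.1336, 0.06, 20) -> [-0.003  0.002  0.834] [ 0. -0. -0.] dist 0.167
```

View pics/w5.png

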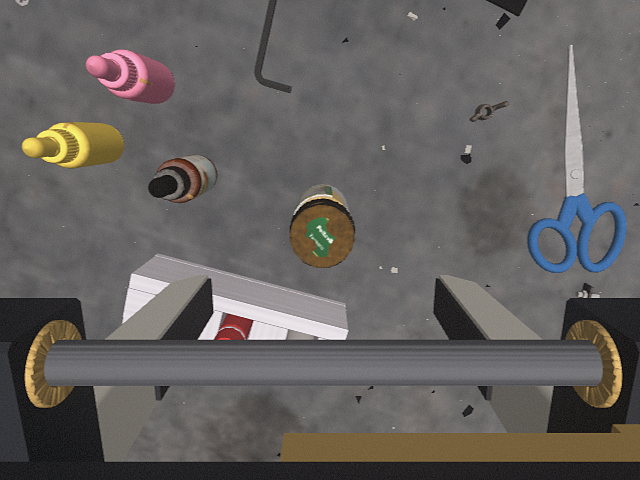

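The jar lid is at (322,235), predicted (323,237). The brown dropper's bulb is at (161,187), with the pink and yellow ones further left.

Call:
{"op": "arm_command", "data": {"increments": [[0,0,0.2,0,0,0],[0,0,0.42,0,0,0],[0,0,0.63,0,0,0],[-0.003,0.002,0.78,0,0,0],[-0.003,0.002,0.834,0,0,0]]}}

```text
t: 23.05
tool_pos: [0.5607, -0.1333, 0.2248]
orientation: [-1.8, -2.571, 0.002]
force: [-0.3, -0.7, 0.9]
opening: 0.0927
gripper_force: 0.0
```

Call:
{"op": "arm_command", "data": {"increments": [[0,0,0,0,0,0],[0,0,0,0,0,0],[0,0,0,0,0,0],[0,0,0,0,0,0],[0,0,0,0,0,0]], "fingers": 1, "force": 20}}

```text
t: 23.68
tool_pos: [0.5617, -0.1344, 0.2275]
orientation: [1.803, 2.572, 0.0]
force: [0.1, 0.5, 0.1]
opening: 0.0474
gripper_force: 0.0
```

Call:
{"op": "arm_command", "data": {"increments": [[0,0,0,0,0,0],[0,0,0,0,0,0],[0,0,0,0,0,0],[0,0,0,0,0,0],[0,0,0,0,0,0]]}}

```text
t: 24.3
tool_pos: [0.5616, -0.1344, 0.2273]
orientation: [1.803, 2.572, -0.0]
force: [-2.4, 0.5, 4.7]
opening: 0.0439
gripper_force: 20.0
```

```bash
python3 - <<'E'
from h import *
plan([(.5617,-.1336,.23,20),(.57,.04,.24,5),(.54,.22,.24,-4),(.5188,.3125,.2,-4),(.5188,.3125,.075,-4)])
E
```

```text
now g [ 0.5617 -0.1345  0.0603] psi 20.0 t 24.3 q [-0.32  0.23  1.72 -0.    1.2  -0.67]
(0.5617, -0.1336, 0.23, 20) -> [ 0.003  0.002 -0.849] [ 0.      0.0002 -0.0002] dist 0.17
(0.57, 0.04, 0.24, 5) -> [ 0.801  0.336 -0.05 ] [0.     0.     0.0833] dist 0.174
(0.54, 0.22, 0.24, -4) -> [ 0.91  -0.071  0.   ] [0.   0.   0.05] dist 0.182
(0.5188, 0.3125, 0.2, -4) -> [ 0.454 -0.138  0.2  ] [0. 0. 0.] dist 0.103
(0.5188, 0.3125, 0.075, -4) -> [0.    0.    0.625] [0. 0. 0.] dist 0.125
```

Call:
{"op": "arm_command", "data": {"increments": [[0,0,-0.08,0,0,0],[0,0,-0.28,0,0,0],[0,0,-0.5,0,0,0],[0,0,-0.72,0,0,0],[0,0,-0.85,0,0,0]]}}

```text
t: 24.92
tool_pos: [0.5617, -0.1343, 0.4007]
orientation: [1.801, 2.57, 0.002]
force: [0.5, 0.3, -1.3]
opening: 0.0438
gripper_force: 20.0
```

Call:
{"op": "arm_command", "data": {"increments": [[0.11,0.05,-0.01,0,0,0.012],[0.28,0.12,-0.02,0,0,0.03],[0.45,0.19,-0.03,0,0,0.048],[0.63,0.26,-0.04,0,0,0.066],[0.8,0.336,-0.05,0,0,0.083]]}}

```text
t: 25.55
tool_pos: [0.5698, 0.0404, 0.4077]
orientation: [2.124, 2.315, 0.0]
force: [0.1, 0.9, -1.3]
opening: 0.0439
gripper_force: 20.0
```

Call:
{"op": "arm_command", "data": {"increments": [[0.18,-0.014,0,0,0,0.01],[0.36,-0.028,0,0,0,0.02],[0.55,-0.043,0,0,0,0.03],[0.73,-0.057,0,0,0,0.04],[0.91,-0.071,0,0,0,0.05]]}}

```text
t: 26.18
tool_pos: [0.5395, 0.2203, 0.4076]
orientation: [2.298, 2.142, 0.0]
force: [-0.3, -0.0, -2.1]
opening: 0.0439
gripper_force: 20.0
```

Call:
{"op": "arm_command", "data": {"increments": [[0.14,-0.04,0.04,0,0,0],[0.27,-0.08,0.1,0,0,0],[0.38,-0.11,0.15,0,0,0],[0.454,-0.138,0.2,0,0,0],[0.454,-0.138,0.2,0,0,0]]}}

```text
t: 26.8
tool_pos: [0.5182, 0.3122, 0.3657]
orientation: [-2.296, -2.144, 0.004]
force: [-0.7, -0.0, -0.8]
opening: 0.0441
gripper_force: 20.0
```

```bash
python3 - <<'E'
from h import *
print(read_state()['opening']); read_camera('top')
plan([(.5188,.3125,.066,-4)])
E
```

```text
0.044117485798359564
now g [0.5185 0.3114 0.1995] psi -3.9 t 26.85 q [ 0.46  0.16  1.52 -0.    1.46  0.53]
(0.5188, 0.3125, 0.066, -4) -> [0.005 0.001 0.667] [-0.0003  0.0004  0.0003] dist 0.133
```

Call:
{"op": "arm_command", "data": {"increments": [[0,0,0.16,0,0,0],[0.003,0,0.36,0,0,0],[0.005,0,0.52,0,0,0],[0.005,0,0.63,0,0,0],[0.005,0,0.667,0,0,0]]}}

```text
t: 27.48
tool_pos: [0.5189, 0.3114, 0.2324]
orientation: [-2.298, -2.142, 0.004]
force: [-0.2, -0.1, -0.2]
opening: 0.0437
gripper_force: 20.0
```

```bash
python3 - <<'E'
from h import *
read_camera('top'); print(read_state()['force'])
plan([(.5188,.3125,.0635,-4)])
E
```

```text
[-0.32686591 -0.56624473 -2.79167379]
now g [0.5186 0.3114 0.0653] psi -4.0 t 27.525 q [ 0.46  0.29  1.63 -0.    1.22  0.53]
(0.5188, 0.3125, 0.0635, -4) -> [ 0.004 -0.001  0.009] [-0.0005  0.0004 -0.0002] dist 0.002
```

Call:
{"op": "arm_command", "data": {"increments": [[0.003,0,0.005,0,0,0],[0.004,0,0.009,0,0,0],[0.004,0,0.01,0,0,0],[0.004,0,0.01,0,0,0],[0.004,0,0.01,0,0,0]]}}

```text
t: 28.15
tool_pos: [0.5189, 0.3134, 0.2317]
orientation: [2.297, 2.143, 0.0]
force: [-0.1, 0.1, -1.4]
opening: 0.0438
gripper_force: 20.0
```

Call:
{"op": "arm_command", "data": {"increments": [[0,0,0,0,0,0],[0,0,0,0,0,0],[0,0,0,0,0,0],[0,0,0,0,0,0],[0,0,0,0,0,0]], "fingers": -1}}

```text
t: 28.78
tool_pos: [0.5189, 0.3134, 0.2316]
orientation: [2.297, 2.143, -0.0]
force: [0.2, 0.6, 0.4]
opening: 0.0892
gripper_force: 0.0
```

Call:
{"op": "arm_command", "data": {"increments": [[0,0,-0.06,0,0,0],[0,0,-0.22,0,0,0],[0,0,-0.45,0,0,0],[0,0,-0.7,0,0,0],[0,0,-0.87,0,0,0]]}}

```text
t: 29.4
tool_pos: [0.5191, 0.3135, 0.4098]
orientation: [2.296, 2.142, 0.006]
force: [0.7, 0.2, -0.2]
opening: 0.0932
gripper_force: 0.0
```

```bash
python3 - <<'E'
from h import *
print(read_state()['opening'])
plan([(.54,.14,.24,20),(.53,-.05,.24,50),(.4495,-.13,.22,90)])
E
```

```text
0.09316594197817024
now g [0.5197 0.3138 0.2428] psi -4.0 t 29.4 q [ 0.46  0.14  1.46 -0.    1.53  0.53]
(0.54, 0.14, 0.24, 20) -> [-0.858  0.165  0.013] [ 0.0012 -0.0003 -0.1332] dist 0.175
(0.53, -0.05, 0.24, 50) -> [-0.876 -0.372  0.   ] [ 0.      0.     -0.1667] dist 0.19
(0.4495, -0.13, 0.22, 90) -> [ 0.051 -0.565  0.1  ] [ 0.      0.     -0.2222] dist 0.115
```

```bash
python3 - <<'E'
from h import *
plan([(.54,.14,.24,20),(.51,-.04,.24,45),(.4495,-.1376,.22,45)])
E
```

```text
now g [0.5197 0.3138 0.2428] psi -4.0 t 29.4 q [ 0.46  0.14  1.46 -0.    1.53  0.53]
(0.54, 0.14, 0.24, 20) -> [-0.858  0.165  0.013] [ 0.0012 -0.0003 -0.1332] dist 0.175
(0.51, -0.04, 0.24, 45) -> [-0.794 -0.449  0.   ] [ 0.      0.     -0.1389] dist 0.182
(0.4495, -0.1376, 0.22, 45) -> [-0.131 -0.559  0.1  ] [0. 0. 0.] dist 0.117
```

Call:
{"op": "arm_command", "data": {"increments": [[-0.14,0.03,0,0,0,-0.027],[-0.32,0.06,0,0,0,-0.054],[-0.5,0.1,0,0,0,-0.08],[-0.68,0.13,0,0,0,-0.107],[-0.858,0.165,0.013,0.001,0,-0.133]]}}

```text
t: 30.02
tool_pos: [0.5399, 0.1388, 0.4044]
orientation: [-1.799, -2.575, 0.002]
force: [-0.3, -0.2, -0.3]
opening: 0.0932
gripper_force: 0.0
```

```bash
python3 - <<'E'
from h import *
plan([(.51,-.04,.24,45),(.4495,-.1376,.22,45)])
E
```

```text
now g [0.5397 0.1387 0.2374] psi 20.1 t 30.025 q [ 0.16  0.02  1.61 -0.    1.52 -0.19]
(0.51, -0.04, 0.24, 45) -> [-0.788 -0.448 -0.013] [-4.000e-04 -1.000e-04 -1.382e-01] dist 0.181
(0.4495, -0.1376, 0.22, 45) -> [-0.131 -0.559  0.1  ] [0. 0. 0.] dist 0.117
```

Call:
{"op": "arm_command", "data": {"increments": [[-0.16,-0.09,0,0,0,-0.028],[-0.32,-0.18,0,0,0,-0.055],[-0.47,-0.27,0,0,0,-0.083],[-0.63,-0.36,0,0,0,-0.11],[-0.788,-0.448,-0.013,0,0,-0.138]]}}

```text
t: 30.65
tool_pos: [0.509, -0.0399, 0.4068]
orientation: [-1.203, -2.901, 0.003]
force: [0.4, 0.3, 0.4]
opening: 0.0933
gripper_force: 0.0
```

Call:
{"op": "arm_command", "data": {"increments": [[-0.04,-0.18,0.03,0,0,0],[-0.08,-0.34,0.06,0,0,0],[-0.11,-0.47,0.09,0,0,0],[-0.131,-0.559,0.1,0,0,0],[-0.131,-0.559,0.1,0,0,0]]}}

```text
t: 31.28
tool_pos: [0.4481, -0.1369, 0.3868]
orientation: [-1.21, -2.898, 0.003]
force: [0.9, -0.7, 0.3]
opening: 0.0932
gripper_force: 0.0
```

```bash
python3 - <<'E'
from h import *
w=grab('wrist','w6.png'); print(proj(w,(.4495,-.1386,.102)),proj(w,(.4495,-.1386,.065)),proj(w,(.4495,-.1386,0)))
plan([(.4495,-.1386,.048,45)])
E
```

```text
(np.float64(322.6570657395925), np.float64(240.94074311491173)) (np.float64(322.7920583830372), np.float64(228.08247168776387)) (np.float64(322.9662789976893), np.float64(211.4876714509794))
now g [ 0.4482 -0.1365  0.2199] psi 44.7 t 31.325 q [-0.4  -0.22  1.86 -0.    1.5  -1.18]
(0.4495, -0.1386, 0.048, 45) -> [-0.012 -0.003  0.86 ] [-0.0006 -0.0002 -0.0015] dist 0.172
```

View pics/w6.png

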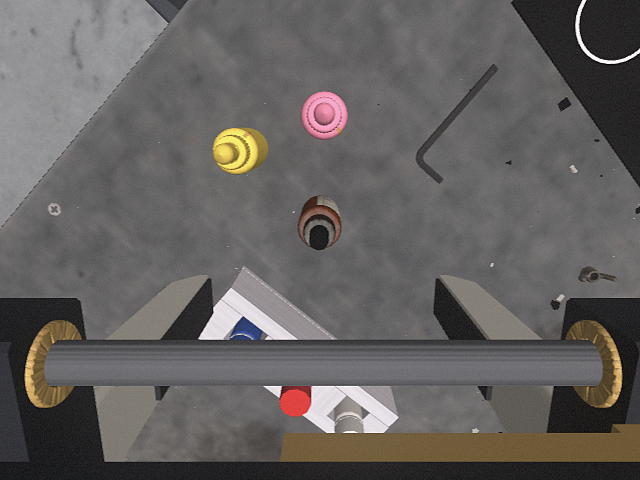

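The brown bulb is at (319,237), 3–4 px off the prediction, so I shift the target to (0.446, -0.138). Yellow (240,150) and pink (324,115) are clear of the fingers.

```bash
python3 - <<'E'
from h import *
plan([(.446,-.1384,.049,45)])
E
```

```text
now g [ 0.4482 -0.1365  0.2199] psi 44.7 t 31.325 q [-0.4  -0.22  1.86 -0.    1.5  -1.18]
(0.446, -0.1384, 0.049, 45) -> [ 0.001 -0.015  0.855] [-0.0006 -0.0002 -0.0015] dist 0.171
```

Call:
{"op": "arm_command", "data": {"increments": [[0,-0.015,0.2,0,0,0],[0,-0.015,0.42,0,0,-0.001],[0,-0.015,0.64,0,0,-0.001],[0,-0.015,0.79,0,0,-0.001],[0,-0.015,0.855,0,0,-0.001]]}}

```text
t: 31.95
tool_pos: [0.4457, -0.1374, 0.2136]
orientation: [-1.2, -2.898, 0.002]
force: [0.7, -0.6, -0.4]
opening: 0.0932
gripper_force: 0.0
```

Call:
{"op": "arm_command", "data": {"increments": [[0,0,0,0,0,0],[0,0,0,0,0,0],[0,0,0,0,0,0],[0,0,0,0,0,0],[0,0,0,0,0,0]], "fingers": 1, "force": 15}}

```text
t: 32.58
tool_pos: [0.4461, -0.1385, 0.2155]
orientation: [-1.202, -2.9, 0.003]
force: [-0.6, -0.5, -0.1]
opening: 0.0476
gripper_force: 0.0
```

Call:
{"op": "arm_command", "data": {"increments": [[0,0,0,0,0,0],[0,0,0,0,0,0],[0,0,0,0,0,0],[0,0,0,0,0,0],[0,0,0,0,0,0]]}}

```text
t: 33.2
tool_pos: [0.4459, -0.1384, 0.215]
orientation: [-1.202, -2.9, 0.003]
force: [0.9, 0.0, 0.3]
opening: 0.0323
gripper_force: 15.0
```

```bash
python3 - <<'E'
from h import *
plan([(.446,-.1384,.2,45),(.5,.01,.21,20),(.506,.133,.17,0),(.506,.133,.055,0)])
E
```

```text
now g [ 0.4454 -0.1385  0.048 ] psi 45.0 t 33.2 q [-0.41 -0.04  2.03 -0.    1.16 -1.19]
(0.446, -0.1384, 0.2, 45) -> [ 0.001 -0.002 -0.76 ] [-0.0009 -0.0006 -0.0001] dist 0.152
(0.5, 0.01, 0.21, 20) -> [ 0.334  0.716 -0.05 ] [0.     0.     0.1389] dist 0.158
(0.506, 0.133, 0.17, 0) -> [0.568 0.239 0.2  ] [0.     0.     0.1111] dist 0.129
(0.506, 0.133, 0.055, 0) -> [0.    0.    0.575] [0. 0. 0.] dist 0.115
```

Call:
{"op": "arm_command", "data": {"increments": [[0,0,-0.07,0,0,0],[0,0,-0.25,0,0,0],[0,0,-0.45,0,0,0],[0,0,-0.65,0,0,0],[0,0,-0.76,0,0,0]]}}

```text
t: 33.83
tool_pos: [0.4467, -0.1384, 0.3708]
orientation: [1.202, 2.901, -0.003]
force: [0.3, -0.9, -0.2]
opening: 0.032
gripper_force: 15.0
```

Call:
{"op": "arm_command", "data": {"increments": [[0.04,0.1,-0.01,0,0,0.02],[0.12,0.25,-0.02,0,0,0.05],[0.19,0.4,-0.03,0,0,0.08],[0.26,0.56,-0.04,0,0,0.11],[0.334,0.716,-0.05,0,0,0.139]]}}

```text
t: 34.45
tool_pos: [0.5007, 0.0113, 0.378]
orientation: [-1.806, -2.569, 0.003]
force: [0.3, -0.2, -1.6]
opening: 0.0316
gripper_force: 15.0
```

Call:
{"op": "arm_command", "data": {"increments": [[0.15,0.06,0,0,0,0.028],[0.3,0.12,0.05,0,0,0.055],[0.43,0.18,0.1,0,0,0.083],[0.52,0.22,0.15,0,0,0.1],[0.568,0.239,0.2,0,0,0.111]]}}

```text
t: 35.08
tool_pos: [0.5065, 0.1344, 0.3374]
orientation: [-2.221, -2.22, 0.003]
force: [0.1, 0.3, -0.6]
opening: 0.0318
gripper_force: 15.0
```

```bash
python3 - <<'E'
from h import *
print(read_state()['opening']);read_camera('top')
plan([(.506,.133,.0545,0)])
E
```

```text
0.03180699249113976
now g [0.5053 0.1349 0.1688] psi -0.1 t 35.125 q [ 0.16 -0.03  1.78  0.    1.39  0.16]
(0.506, 0.133, 0.0545, 0) -> [-0.009  0.003  0.572] [-0.0014  0.     -0.0007] dist 0.114
```

Call:
{"op": "arm_command", "data": {"increments": [[-0.004,0,0.13,0,0,0],[-0.009,0.003,0.3,0,0,0],[-0.009,0.003,0.44,0,0,0],[-0.009,0.003,0.54,0,0,0],[-0.009,0.003,0.572,0,0,0]]}}

```text
t: 35.75
tool_pos: [0.5063, 0.131, 0.2217]
orientation: [-2.22, -2.219, 0.007]
force: [0.0, 0.6, -0.5]
opening: 0.0319
gripper_force: 15.0
```

```bash
python3 - <<'E'
from h import *
read_camera('top'); print(read_state()['force'])
plan([(.506,.133,.0512,0)])
E
```

```text
[ 0.22003688 -0.81011108 -0.73673459]
now g [0.5056 0.1309 0.0546] psi -0.0 t 35.8 q [ 0.16  0.1   1.87 -0.    1.18  0.16]
(0.506, 0.133, 0.0512, 0) -> [ 0.01  -0.002  0.017] [-0.0015  0.0003 -0.0001] dist 0.004
```

Call:
{"op": "arm_command", "data": {"increments": [[0.005,-0.001,0.006,-0.001,0,0],[0.009,-0.002,0.012,-0.001,0,0],[0.009,-0.002,0.017,-0.001,0,0],[0.009,-0.002,0.017,-0.001,0,0],[0.009,-0.002,0.017,-0.001,0,0]]}}

```text
t: 36.42
tool_pos: [0.5064, 0.1332, 0.219]
orientation: [2.221, 2.221, -0.0]
force: [-0.3, -0.4, -0.3]
opening: 0.0321
gripper_force: 15.0
```

```bash
python3 - <<'E'
from h import *
print(read_state()['force'])
plan([(.506,.133,.0510,0)])
E
```

```text
[-0.33054911 -0.40456894 -0.32804363]
now g [0.5064 0.1331 0.052 ] psi -0.0 t 36.425 q [ 0.16  0.1   1.88 -0.    1.17  0.16]
(0.506, 0.133, 0.051, 0) -> [-0.001 -0.002  0.005] [ 0.0001  0.0002 -0.0001] dist 0.001
```

Call:
{"op": "arm_command", "data": {"increments": [[0,0,0.003,0,0,0],[0,0,0.005,0,0,0],[0,0,0.005,0,0,0],[0,0,0.005,0,0,0],[0,0,0.005,0,0,0]]}}

```text
t: 37.05
tool_pos: [0.5064, 0.1332, 0.218]
orientation: [2.221, 2.221, -0.001]
force: [-1.2, -0.6, 2.4]
opening: 0.0319
gripper_force: 15.0
```

Call:
{"op": "arm_command", "data": {"increments": [[0,0,0,0,0,0],[0,0,0,0,0,0],[0,0,0,0,0,0],[0,0,0,0,0,0],[0,0,0,0,0,0]], "fingers": -1}}

```text
t: 37.67
tool_pos: [0.5064, 0.1332, 0.2179]
orientation: [2.222, 2.221, -0.001]
force: [-0.1, 1.1, 0.8]
opening: 0.0775
gripper_force: 0.0
```

Call:
{"op": "arm_command", "data": {"increments": [[0,0,-0.06,0,0,0],[0,0,-0.22,0,0,0],[0,0,-0.45,0,0,0],[0,0,-0.7,0,0,0],[0,0,-0.95,0,0,0]]}}

```text
t: 38.3
tool_pos: [0.506, 0.1332, 0.4105]
orientation: [2.221, 2.22, 0.001]
force: [0.5, -0.2, 0.9]
opening: 0.0929
gripper_force: 0.0
```

```bash
python3 - <<'E'
from h import *
w=grab('wrist','w7.png')
s=read_state(); print(s['force'],s['opening'], proj(w,(.506,.133,.105)), proj(w,(.5188,.3125,.108)),proj(w,(.5137,.2216,.098)))
plan([(.545,-.03,.24,40),(.54,-.2,.24,75),(.5245,-.2446,.2,94),(.5245,-.2446,.079,94)])
E
```

```text
[2.0737492  0.17906904 6.13862725] 0.09324423536177735 (np.float64(321.8020447839179), np.float64(230.80702382868435)) (np.float64(343.2784893755238), np.float64(-67.71098927205583)) (np.float64(333.29950170097163), np.float64(97.36760833612152))
now g [0.5092 0.1337 0.2517] psi -0.0 t 38.35 q [ 0.16 -0.09  1.68 -0.    1.53  0.16]
(0.545, -0.03, 0.24, 40) -> [-0.817  0.188  0.06 ] [ 0.0036  0.0009 -0.2223] dist 0.168
(0.54, -0.2, 0.24, 75) -> [-0.635 -0.566  0.   ] [ 0.      0.     -0.1944] dist 0.17
(0.5245, -0.2446, 0.2, 94) -> [ 0.017 -0.235  0.2  ] [ 0.      0.     -0.1056] dist 0.062
(0.5245, -0.2446, 0.079, 94) -> [0.    0.    0.605] [0. 0. 0.] dist 0.121
```

View pics/w7.png

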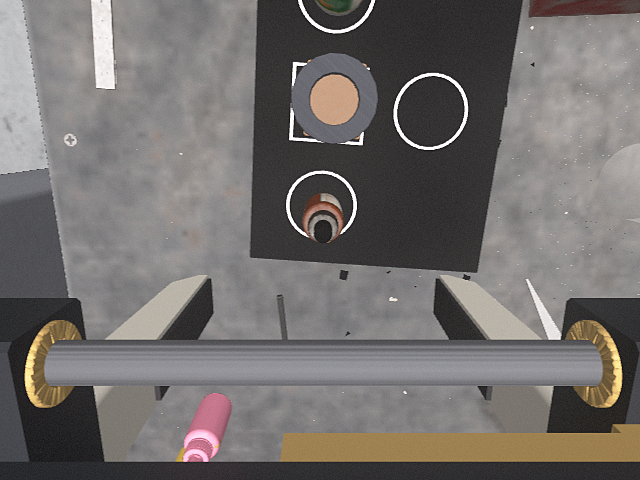

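The dropper stands on the right circle with its bulb at (323,231), as predicted, and the ring is still centred at (334,98). Next is the red vial.

```bash
python3 - <<'E'
from h import *
plan([(.55,-.03,.24,-40),(.54,-.2,.24,-80),(.5254,-.2446,.2,-86)])
E
```

```text
now g [0.5092 0.1337 0.2517] psi -0.0 t 38.35 q [ 0.16 -0.09  1.68 -0.    1.53  0.16]
(0.55, -0.03, 0.24, -40) -> [-0.817  0.213  0.06 ] [ 0.0033 -0.0016  0.2221] dist 0.169
(0.54, -0.2, 0.24, -80) -> [-0.683  0.508  0.   ] [0.     0.     0.2222] dist 0.17
(0.5254, -0.2446, 0.2, -86) -> [-0.111  0.207  0.2  ] [0.     0.     0.0333] dist 0.062
```

Call:
{"op": "arm_command", "data": {"increments": [[-0.14,0.04,0.01,0,0,0.04],[-0.32,0.08,0.02,0,0,0.085],[-0.5,0.13,0.03,0,0,0.13],[-0.66,0.17,0.045,0.001,0,0.175],[-0.817,0.213,0.06,0.001,0,0.222]]}}

```text
t: 38.98
tool_pos: [0.549, -0.0313, 0.3967]
orientation: [-2.849, -1.321, 0.002]
force: [0.2, -0.3, 0.2]
opening: 0.0931
gripper_force: 0.0
```

Call:
{"op": "arm_command", "data": {"increments": [[-0.14,0.1,0,0,0,0.044],[-0.27,0.2,0,0,0,0.089],[-0.41,0.3,0,0,0,0.133],[-0.55,0.41,0,0,0,0.178],[-0.683,0.508,0,0,0,0.222]]}}

```text
t: 39.6
tool_pos: [0.5388, -0.2013, 0.3968]
orientation: [-3.13, -0.268, 0.003]
force: [-0.4, -0.2, 0.2]
opening: 0.0928
gripper_force: 0.0
```

Call:
{"op": "arm_command", "data": {"increments": [[-0.04,0.08,0.06,0,0,0.01],[-0.08,0.15,0.12,0,0,0.02],[-0.1,0.19,0.17,0,0,0.03],[-0.111,0.207,0.2,0,0,0.033],[-0.111,0.207,0.2,0,0,0.033]]}}

```text
t: 40.22
tool_pos: [0.5241, -0.2443, 0.3552]
orientation: [-3.138, -0.114, 0.006]
force: [-0.6, 0.2, -0.6]
opening: 0.0931
gripper_force: 0.0
```

```bash
python3 - <<'E'
from h import *
w=grab('wrist','w8.png'); print(proj(w,(.5254,-.2446,.091)))
im=w['image']; h=cv2.cvtColor(im,cv2.COLOR_RGB2HSV)
M=(((h[:,:,0]<8)|(h[:,:,0]>172))&(h[:,:,1]>150)&(h[:,:,2]>170)).astype(np.uint8)
n,l,st,ce=cv2.connectedComponentsWithStats(M);i=1+st[1:,4].argmax();print(st[i],ce[i],ray(w,*ce[i],.091))
plan([(.5254,-.2446,.079,-86)])
E
```

```text
(np.float64(325.0334452189921), np.float64(243.05762336873872))
[ 305  226   39   37 1108] [324.17509025 243.90884477] [ 0.52483726 -0.24412696  0.091     ]
now g [ 0.5238 -0.2441  0.1889] psi -85.8 t 40.275 q [-0.52  0.1   1.61 -0.    1.43  0.97]
(0.5254, -0.2446, 0.079, -86) -> [0.007 0.003 0.549] [-0.0003  0.0009  0.001 ] dist 0.11
```

View pics/w8.png

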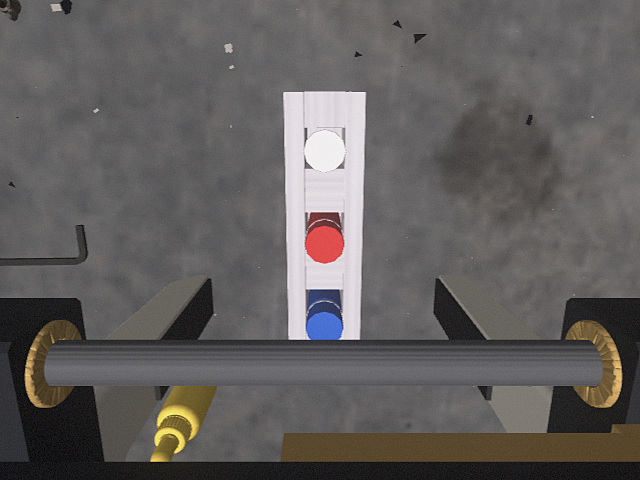

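The red vial is at (324,244), centred between the fingers, with the block parallel to them and neighbours white (325,150) and blue (324,325).

Call:
{"op": "arm_command", "data": {"increments": [[0.005,0.002,0.15,0,0,0],[0.006,0.002,0.3,0,0,0.001],[0.006,0.002,0.43,0,0,0.001],[0.006,0.002,0.51,0,0.001,0.001],[0.006,0.002,0.539,0,0.001,0.001]]}}

```text
t: 40.9
tool_pos: [0.5252, -0.2446, 0.2477]
orientation: [-3.139, -0.109, 0.0]
force: [0.3, 0.6, 0.6]
opening: 0.0929
gripper_force: 0.0
```

Call:
{"op": "arm_command", "data": {"increments": [[0,0,0,0,0,0],[0,0,0,0,0,0],[0,0,0,0,0,0],[0,0,0,0,0,0],[0,0,0,0,0,0]], "fingers": 0.3, "force": 15}}

```text
t: 41.52
tool_pos: [0.5252, -0.245, 0.2484]
orientation: [-3.139, -0.108, -0.001]
force: [-0.7, 0.1, 0.5]
opening: 0.0474
gripper_force: 0.0
```

```bash
python3 - <<'E'
from h import *
s=read_state(); print(s['opening'],s['force'])
plan([(.5251,-.2443,.080,-86)])
E
```

```text
0.04736434307323903 [-0.69755798  0.14913377  0.49691716]
now g [ 0.5253 -0.245   0.0814] psi -86.1 t 41.525 q [-0.53  0.2   1.7   0.    1.24  0.98]
(0.5251, -0.2443, 0.08, -86) -> [-0.    -0.004  0.007] [-0.0001 -0.0002 -0.0004] dist 0.002
```

Call:
{"op": "arm_command", "data": {"increments": [[0,-0.003,0.005,0,0,0],[0,-0.003,0.005,0,0,0],[0,-0.003,0.005,0,0,0],[0,-0.003,0.005,0,0,0],[0,-0.003,0.005,0,0,0]], "fingers": 1, "force": 15}}

```text
t: 42.15
tool_pos: [0.5251, -0.2444, 0.2471]
orientation: [-3.139, -0.108, -0.0]
force: [-0.1, 1.2, -1.6]
opening: 0.0233
gripper_force: 15.0
```

Call:
{"op": "arm_command", "data": {"increments": [[0,0,0,0,0,0],[0,0,0,0,0,0],[0,0,0,0,0,0],[0,0,0,0,0,0],[0,0,0,0,0,0]]}}

```text
t: 42.78
tool_pos: [0.5251, -0.2444, 0.2472]
orientation: [-3.139, -0.108, -0.0]
force: [0.1, 0.2, -0.4]
opening: 0.0234
gripper_force: 15.0
```

```bash
python3 - <<'E'
from h import *
s=read_state(); print(s['opening'],s['gripper_force'],s['force'])
x=pose()[2]; plan([(x[0],x[1],x[2]+.12,-86)])
E
```

```text
0.023421158088598484 14.992422759532928 [ 0.10858637  0.20459242 -0.44618498]
now g [ 0.5252 -0.2443  0.0802] psi -86.1 t 42.775 q [-0.52  0.2   1.7   0.    1.23  0.98]
(np.float64(0.5251539779144861), np.float64(-0.24428904061559412), np.float64(0.2001888786852177), -86) -> [ 0.    -0.001 -0.6  ] [-0.0002 -0.0001 -0.0003] dist 0.12
```

Gripped at 24 mm, with the foot 0.0742 below the grasp point. Lifting straight and slowly.

Call:
{"op": "arm_command", "data": {"increments": [[0,0,-0.03,0,0,0],[0,0,-0.08,0,0,0],[0,0,-0.14,0,0,0],[0,0,-0.2,0,0,0],[0,0,-0.26,0,0,0]]}}

```text
t: 43.4
tool_pos: [0.5252, -0.2445, 0.3005]
orientation: [-3.14, -0.108, -0.001]
force: [-0.2, 0.1, -0.0]
opening: 0.0234
gripper_force: 15.0
```

Call:
{"op": "arm_command", "data": {"increments": [[0,0,-0.08,0,0,0],[0,0,-0.18,0,0,0],[0,0,-0.3,0,0,0],[0,0,-0.43,0,0,0],[0,0,-0.52,0,0,0]]}}

```text
t: 44.02
tool_pos: [0.5252, -0.2446, 0.4057]
orientation: [3.139, 0.108, 0.003]
force: [-0.4, -0.2, -0.5]
opening: 0.0236
gripper_force: 15.0
```

```bash
python3 - <<'E'
from h import *
s=read_state(); print(s['opening'],s['gripper_force'],s['force'])
plan([(.58,-.08,.25,-82),(.62,.1,.25,-76),(.6023,.2164,.22,-70),(.6023,.2164,.0815,-70)])
E
```

```text
0.023634338022987617 14.99241828918457 [-0.37294187 -0.18411244 -0.48353502]
now g [ 0.5256 -0.2447  0.2387] psi -86.1 t 44.025 q [-0.52  0.07  1.55  0.    1.52  0.98]
(0.58, -0.08, 0.25, -82) -> [ 0.33  -0.802 -0.056] [ 0.0002 -0.0007 -0.0226] dist 0.174
(0.62, 0.1, 0.25, -76) -> [ 0.323 -0.863  0.   ] [ 0.      0.     -0.0333] dist 0.184
(0.6023, 0.2164, 0.22, -70) -> [ 0.055 -0.586  0.15 ] [ 0.      0.     -0.0333] dist 0.122
(0.6023, 0.2164, 0.0815, -70) -> [0.    0.    0.692] [0. 0. 0.] dist 0.138
```

Call:
{"op": "arm_command", "data": {"increments": [[0.05,-0.12,-0.01,0,0,-0.003],[0.12,-0.28,-0.02,0,0,-0.008],[0.19,-0.45,-0.03,0,0,-0.013],[0.26,-0.63,-0.045,0,0,-0.018],[0.33,-0.8,-0.056,0,0,-0.022]]}}

```text
t: 44.65
tool_pos: [0.5801, -0.0791, 0.4151]
orientation: [-3.134, -0.217, -0.001]
force: [0.4, -0.3, -0.9]
opening: 0.0235
gripper_force: 15.0
```

Call:
{"op": "arm_command", "data": {"increments": [[0.065,-0.17,0,0,0,-0.007],[0.13,-0.345,0,0,0,-0.013],[0.19,-0.52,0,0,0,-0.02],[0.26,-0.69,0,0,0,-0.027],[0.323,-0.863,0,0,0,-0.033]]}}

```text
t: 45.28
tool_pos: [0.6203, 0.1007, 0.415]
orientation: [-3.118, -0.379, -0.0]
force: [0.2, -0.7, -0.5]
opening: 0.0236
gripper_force: 15.0
```

Call:
{"op": "arm_command", "data": {"increments": [[0.015,-0.17,0.02,0,0,-0.008],[0.03,-0.33,0.06,0,0,-0.016],[0.045,-0.47,0.1,0,0,-0.025],[0.055,-0.56,0.14,0,0,-0.03],[0.055,-0.586,0.15,0,0,-0.033]]}}

```text
t: 45.9
tool_pos: [0.6025, 0.2167, 0.384]
orientation: [-3.094, -0.542, 0.002]
force: [-0.4, -0.2, -0.5]
opening: 0.0235
gripper_force: 15.0
```

```bash
python3 - <<'E'
from h import *
print(read_state()['opening']); read_camera('top')
plan([(.6023,.2164,.0815,-70)])
E
```

```text
0.02345171671506387
now g [0.6024 0.2166 0.217 ] psi -70.1 t 45.95 q [0.26 0.25 1.39 0.   1.5  1.49]
(0.6023, 0.2164, 0.0815, -70) -> [-0.001  0.001  0.678] [-0.0002  0.0002 -0.0008] dist 0.136
```

Call:
{"op": "arm_command", "data": {"increments": [[0,0,0.15,0,0,0],[0,0,0.35,0,0,0],[0,0,0.52,0,0,0],[0,0,0.64,0,0,0],[0,0,0.67,0,0,0]]}}

```text
t: 46.58
tool_pos: [0.6025, 0.2148, 0.2489]
orientation: [3.095, 0.538, -0.004]
force: [-0.4, 0.6, -0.6]
opening: 0.0237
gripper_force: 15.0
```

```bash
python3 - <<'E'
from h import *
read_camera('top'); print(read_state()['force'])
plan([(.6023,.2164,.0775,-70)])
E
```

```text
[-0.25549035  0.1766558  -1.5835439 ]
now g [0.6024 0.215  0.0824] psi -70.3 t 46.625 q [0.26 0.35 1.52 0.   1.27 1.49]
(0.6023, 0.2164, 0.0775, -70) -> [ 0.    -0.007  0.024] [-0.0001  0.0006 -0.0016] dist 0.005
```

Call:
{"op": "arm_command", "data": {"increments": [[0,-0.003,0.008,0,0,0],[0,-0.006,0.015,0,0,0],[0,-0.006,0.02,0,0,0],[0,-0.006,0.023,0,0,0],[0,-0.006,0.023,0,0,0]]}}

```text
t: 47.25
tool_pos: [0.6025, 0.2172, 0.2462]
orientation: [-3.094, -0.54, -0.001]
force: [1.3, -0.1, -0.3]
opening: 0.0238
gripper_force: 15.0
```

```bash
python3 - <<'E'
from h import *
read_camera('top'); print(read_state()['force'])
plan([(.6023,.2164,.0772,-70)])
E
```

```text
[ 0.01303287  0.09352171 -0.43652714]
now g [0.6025 0.2173 0.0791] psi -70.2 t 47.3 q [0.27 0.36 1.52 0.   1.26 1.49]
(0.6023, 0.2164, 0.0772, -70) -> [-0.002  0.004  0.01 ] [-0.0002 -0.0002 -0.0012] dist 0.002
```

Call:
{"op": "arm_command", "data": {"increments": [[0,0.002,0.004,0,0,0],[0,0.003,0.008,0,0,0],[0,0.003,0.011,0,0,0],[0,0.003,0.011,0,0,0],[0,0.003,0.011,0,0,0]]}}

```text
t: 47.92
tool_pos: [0.6027, 0.2166, 0.244]
orientation: [-3.094, -0.54, -0.001]
force: [0.1, -0.8, 0.5]
opening: 0.0234
gripper_force: 15.0
```

```bash
python3 - <<'E'
from h import *
print(read_state()['force'])
plan([(.6023,.2164,.0772,-70)])
E
```

```text
[ 0.06460874 -0.79168494  0.53993971]
now g [0.6028 0.2167 0.077 ] psi -70.2 t 47.925 q [0.26 0.36 1.52 0.   1.26 1.49]
(0.6023, 0.2164, 0.0772, -70) -> [-0.002  0.    -0.001] [-0.0001 -0.0002 -0.0012] dist 0.001
```

Call:
{"op": "arm_command", "data": {"increments": [[0,0,0,0,0,0],[0,0,0,0,0,0],[0,0,0,0,0,0],[0,0,0,0,0,0],[0,0,0,0,0,0]], "fingers": -1}}

```text
t: 48.55
tool_pos: [0.6027, 0.2166, 0.2439]
orientation: [-3.094, -0.539, -0.001]
force: [0.4, -0.8, 0.3]
opening: 0.0689
gripper_force: 0.0
```

Call:
{"op": "arm_command", "data": {"increments": [[0,0,-0.06,0,0,0],[0,0,-0.22,0,0,0],[0,0,-0.45,0,0,0],[0,0,-0.7,0,0,0],[0,0,-0.9,0,0,0]]}}

```text
t: 49.18
tool_pos: [0.6026, 0.2165, 0.4277]
orientation: [-3.094, -0.539, -0.005]
force: [0.8, -0.0, 0.4]
opening: 0.0928
gripper_force: 0.0
```

Call:
{"op": "arm_command", "data": {"increments": [[0.05,0.17,0,0,0,0],[0.1,0.35,0,0,0,0],[0.15,0.53,0,0,0,0],[0.2,0.7,0,0,0,0],[0.2,0.8,0,0,0,0]]}}

```text
t: 49.8
tool_pos: [0.695, 0.0779, 0.4245]
orientation: [-3.095, -0.538, -0.002]
force: [0.1, 0.6, 0.4]
opening: 0.0928
gripper_force: 0.0
```

Call:
{"op": "arm_command", "data": {"increments": [[-0.1,0.17,0,0,0,0],[-0.2,0.35,0,0,0,0],[-0.3,0.53,0,0,0,0],[-0.4,0.7,0,0,0,0],[-0.4,0.7,0,0,0,0]]}}

```text
t: 50.42
tool_pos: [0.6657, -0.0818, 0.4245]
orientation: [3.096, 0.534, 0.001]
force: [-0.0, 0.4, 0.1]
opening: 0.0933
gripper_force: 0.0
```

```bash
python3 - <<'E'
from h import *
t=grab('top','t9.png'); s=grab('scene','s9.png')
a=cv2.resize(cv2.imread('pics/t9.png')[140:290,130:320],(570,450)); b=cv2.imread('pics/s9.png')[170:320,190:490]
b=cv2.resize(b,(300,150)); o=np.zeros((600,570,3),np.uint8); o[:450]=a; o[450:,:300]=b; cv2.imwrite('pics/f9.png',o)
print([((np.array(proj(t,p))-[130,140])*3).round() for p in [(.6023,.2164,.088),(.506,.133,.105),(.5188,.3125,.108),(.5137,.2216,.098)]],pose()[2], read_state()['t'])
E
```

```text
[array([261., 138.]), array([378., 282.]), array([103., 255.]), array([245., 268.])] [ 0.66641926 -0.07895941  0.25732963] 50.525
```

View pics/f9.png

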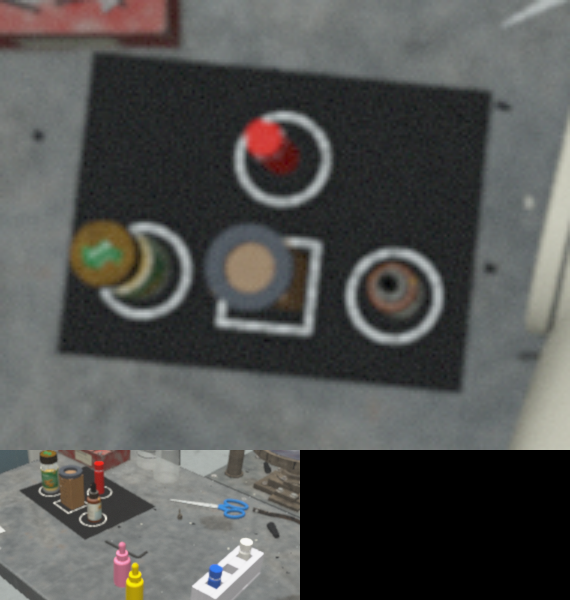

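In the top view the red vial top is at (266,138), jar lid at (105,253) and ring at (249,268), all within 5 px of prediction (9 px = 1 cm or so). The dropper bulb at (389,285) is 11 px off its (378,282), so I check that one again.

```bash
python3 - <<'E'
from h import *
s=dict(np.load('pics/s9.npz'));t=dict(np.load('pics/t9.npz'))
P={'red0':(.6023,.2164,.003),'red1':(.6023,.2164,.088),'drop0':(.506,.133,.003),'drop1':(.506,.133,.105),'jar1':(.5188,.3125,.108),'jar0':(.5188,.3125,.003)}
for k,p in P.items(): print(k,((np.array(proj(s,p))-[190,170])*4-[100,0]).round(),((np.array(proj(t,p))-[190,175])*6).round())
a=cv2.resize(cv2.imread('pics/s9.png')[170:260,215:325],(440,360),interpolation=2); b=cv2.resize(cv2.imread('pics/t9.png')[215:255,235:290],(330,240),interpolation=2)
o=np.zeros((600,440,3),np.uint8); o[:360]=a;o[360:,:330]=b; cv2.imwrite('pics/f10.png',o)
print(((np.array(proj(t,P['drop1']))-[235,215])*6),((np.array(proj(t,P['drop0']))-[235,215])*6), ((np.array(proj(t,(.506,.133,.068)))-[235,215])*6))
E
```

```text
red0 [297. 170.] [201. 106.]
red1 [294.  54.] [162.  66.]
drop0 [271. 276.] [424. 380.]
drop1 [265. 127.] [396. 355.]
jar1 [92. 17.] [-153.  299.]
jar0 [105. 162.] [-78. 330.]
[125.69802749 114.94597863] [153.87862703 140.10309557] [136.47986885 124.57104156]
```

View pics/f10.png

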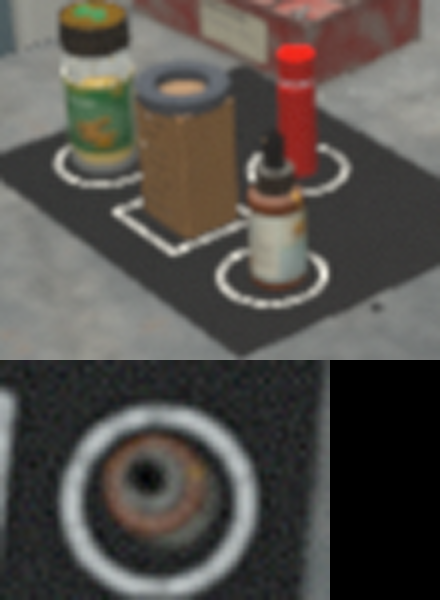

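The close-up shows the dropper upright but about 5 mm to the right of its circle's middle (shoulder at (156,487), expected about (141,486)). Everything else is centred. I'll regrasp it and shift it 5 mm.

```bash
python3 - <<'E'
from h import *
plan([(.58,0,.24,-30),(.506,.128,.22,0),(.506,.128,.051,0)])
E
```

```text
now g [ 0.6664 -0.079   0.2573] psi -70.3 t 50.525 q [-0.19  0.32  1.24  0.    1.59  1.03]
(0.58, 0, 0.24, -30) -> [-0.272 -0.518  0.087] [-1.000e-04 -4.000e-04 -2.236e-01] dist 0.118
(0.506, 0.128, 0.22, 0) -> [ 0.369 -0.64   0.1  ] [ 0.      0.     -0.1667] dist 0.149
(0.506, 0.128, 0.051, 0) -> [0.    0.    0.845] [0. 0. 0.] dist 0.169
```

Call:
{"op": "arm_command", "data": {"increments": [[-0.05,-0.1,0.02,0,0,-0.044],[-0.11,-0.2,0.03,0,0,-0.089],[-0.16,-0.31,0.05,0,0,-0.134],[-0.22,-0.41,0.07,0,0,-0.178],[-0.272,-0.518,0.087,0,0,-0.2236]]}}

```text
t: 51.15
tool_pos: [0.5796, 0.0019, 0.4065]
orientation: [-2.715, -1.58, -0.002]
force: [-0.0, -0.1, 0.3]
opening: 0.0928
gripper_force: 0.0
```

Call:
{"op": "arm_command", "data": {"increments": [[0.08,-0.13,0.02,0,0,-0.04],[0.16,-0.28,0.04,0,0,-0.08],[0.24,-0.42,0.06,0,0,-0.12],[0.32,-0.55,0.08,0,0,-0.15],[0.369,-0.64,0.1,0,0,-0.1667]]}}

```text
t: 51.78
tool_pos: [0.5053, 0.1299, 0.3866]
orientation: [-2.216, -2.227, -0.002]
force: [-0.2, 0.3, 0.0]
opening: 0.0931
gripper_force: 0.0
```

Call:
{"op": "arm_command", "data": {"increments": [[0,0,0,0,0,0],[0,0,0,0,0,0],[0,0,0,0,0,0],[0,0,0,0,0,0],[0,0,0,0,0,0]]}}

```text
t: 52.4
tool_pos: [0.5065, 0.1272, 0.3864]
orientation: [-2.222, -2.221, -0.001]
force: [-0.1, -0.4, 0.2]
opening: 0.0933
gripper_force: 0.0
```

```bash
python3 - <<'E'
from h import *
w=grab('wrist','w11.png'); s=(0,0)
for p in [(.506,.133,.003),(.506,.128,.105),(.506,.133,.105),(.506,.128,.068)]: print(p,((np.array(proj(w,p))-[240,130])*4).round())
cv2.imwrite('pics/w11c.png',cv2.resize(cv2.imread('pics/w11.png')[130:280,240:400],(640,600)))
plan([(.506,.128,.051,0)])
E
```

```text
(0.506, 0.133, 0.003) [327. 295.]
(0.506, 0.128, 0.105) [326. 434.]
(0.506, 0.133, 0.105) [326. 404.]
(0.506, 0.128, 0.068) [326. 383.]
now g [0.5065 0.1274 0.2194] psi -0.0 t 52.45 q [ 0.15 -0.07  1.73  0.    1.49  0.15]
(0.506, 0.128, 0.051, 0) -> [ 0.003 -0.002  0.842] [ 0.0001 -0.0002 -0.    ] dist 0.168
```

View pics/w11c.png

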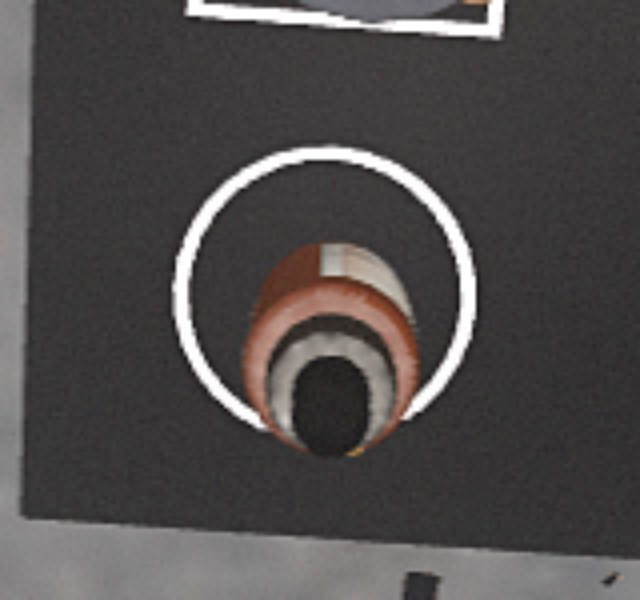

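The circle's centre is at (325,294). The bottle's foot, with its far edge at v=242, centres near (332,316), so it is about 4.7 mm to the right. I'll regrasp and shift.

Call:
{"op": "arm_command", "data": {"increments": [[0.003,-0.002,0.2,0,0,0],[0.003,-0.002,0.42,0,0,0],[0.003,-0.002,0.63,0,0,0],[0.003,-0.002,0.78,0,0,0],[0.003,-0.002,0.842,0,0,0]]}}

```text
t: 53.08
tool_pos: [0.505, 0.1281, 0.216]
orientation: [-2.22, -2.22, 0.003]
force: [0.4, -0.3, -0.6]
opening: 0.0927
gripper_force: 0.0
```

Call:
{"op": "arm_command", "data": {"increments": [[0,0,0,0,0,0],[0,0,0,0,0,0],[0,0,0,0,0,0],[0,0,0,0,0,0],[0,0,0,0,0,0]], "fingers": 1, "force": 15}}

```text
t: 53.7
tool_pos: [0.506, 0.1284, 0.2185]
orientation: [2.221, 2.222, 0.002]
force: [0.1, -0.5, -0.3]
opening: 0.0478
gripper_force: 0.0
```

Call:
{"op": "arm_command", "data": {"increments": [[0,0,0,0,0,0],[0,0,0,0,0,0],[0,0,0,0,0,0],[0,0,0,0,0,0],[0,0,0,0,0,0]]}}

```text
t: 54.32
tool_pos: [0.5059, 0.1283, 0.218]
orientation: [-2.221, -2.222, -0.001]
force: [-0.7, -0.3, 0.3]
opening: 0.0318
gripper_force: 15.0
```

```bash
python3 - <<'E'
from h import *
s=read_state(); print(s['opening'],s['force']); g=pose()[2]
plan([(.506,g[1],g[2]+.006,0),(.506,g[1]+.0048,g[2]+.006,0),(.506,g[1]+.0048,g[2],0)])
E
```

```text
0.03175495134460447 [-0.73969211 -0.29233276  0.31581111]
now g [0.506  0.1285 0.051 ] psi 0.0 t 54.325 q [0.15 0.1  1.88 0.   1.16 0.15]
(0.506, np.float64(0.12845252381845876), np.float64(0.0570220508571691), 0) -> [ 0.001  0.    -0.03 ] [ 0.0001 -0.0002  0.0002] dist 0.006
(0.506, np.float64(0.13325252381845876), np.float64(0.0570220508571691), 0) -> [0.024 0.    0.   ] [0. 0. 0.] dist 0.005
(0.506, np.float64(0.13325252381845876), np.float64(0.0510220508571691), 0) -> [0.   0.   0.03] [0. 0. 0.] dist 0.006
```

Call:
{"op": "arm_command", "data": {"increments": [[0,0,-0.01,0,0,0],[0,0,-0.025,0,0,0],[0,0,-0.035,0,0,0],[0.01,0,-0.035,0,0,0],[0.024,0,-0.035,0,0,0]]}}

```text
t: 54.95
tool_pos: [0.5059, 0.1333, 0.225]
orientation: [-2.221, -2.222, -0.001]
force: [0.0, 0.0, -0.3]
opening: 0.032
gripper_force: 15.0
```

Call:
{"op": "arm_command", "data": {"increments": [[0,0,0,0,0,0],[0,0,0.01,0,0,0],[0,0,0.02,0,0,0],[0,0,0.028,0,0,0],[0,0,0.034,0,0,0]]}}

```text
t: 55.58
tool_pos: [0.5059, 0.1331, 0.218]
orientation: [-2.221, -2.222, -0.001]
force: [-1.4, -0.2, 0.0]
opening: 0.032
gripper_force: 15.0
```

```bash
python3 - <<'E'
from h import *
read_camera('top');read_camera('top'); s=read_state(); print(s['opening'],s['force'])
plan([(.506,.1333,.0508,0)])
E
```

```text
0.031967257299808725 [-0.0532012  -0.43162905 -0.06824536]
now g [0.5059 0.1332 0.0511] psi 0.0 t 55.675 q [0.16 0.1  1.88 0.   1.16 0.16]
(0.506, 0.1333, 0.0508, 0) -> [0.001 0.    0.002] [ 0.0001 -0.0002  0.0001] dist 0.0
```

Call:
{"op": "arm_command", "data": {"increments": [[0,0,0.001,0,0,0],[0,0,0.001,0,0,0],[0,0,0.001,0,0,0],[0,0,0.001,0,0,0],[0,0,0.001,0,0,0]], "fingers": -1}}

```text
t: 56.3
tool_pos: [0.5059, 0.1332, 0.218]
orientation: [-2.221, -2.222, -0.001]
force: [0.4, 0.1, -0.5]
opening: 0.0772
gripper_force: 0.0
```

Call:
{"op": "arm_command", "data": {"increments": [[0,0,-0.04,0,0,0],[0,0,-0.2,0,0,0],[0,0,-0.45,0,0,0],[0,0,-0.7,0,0,0],[0,0,-0.9,0,0,0]]}}

```text
t: 56.92
tool_pos: [0.5058, 0.1331, 0.4012]
orientation: [2.22, 2.221, 0.004]
force: [1.3, -0.3, 0.9]
opening: 0.0931
gripper_force: 0.0
```

Call:
{"op": "arm_command", "data": {"increments": [[-0.2,0,0,0,0,0],[-0.4,0,0,0,0,0],[-0.6,0,0,0,0,0],[-0.8,0,0,0,0,0],[-0.9,0,0,0,0,0]]}}

```text
t: 57.55
tool_pos: [0.5057, -0.0488, 0.3987]
orientation: [2.222, 2.22, 0.001]
force: [0.4, 0.0, -0.1]
opening: 0.093
gripper_force: 0.0
```

Call:
{"op": "arm_command", "data": {"increments": [[0,0,0,0,0,0],[0,0,0,0,0,0],[0,0,0,0,0,0],[0,0,0,0,0,0],[0,0,0,0,0,0]]}}

```text
t: 58.18
tool_pos: [0.506, -0.0465, 0.3979]
orientation: [-2.22, -2.223, -0.001]
force: [0.2, -0.2, -0.7]
opening: 0.0929
gripper_force: 0.0
```

```bash
python3 - <<'E'
from h import *
t=grab('top','t12.png'); s=grab('scene','s12.png')
b=cv2.resize(cv2.imread('pics/t12.png')[140:290,130:320],(456,360),interpolation=2); a=cv2.resize(cv2.imread('pics/s12.png')[170:270,210:360],(360,240),interpolation=2)
o=np.zeros((600,456,3),np.uint8); o[:360]=b;o[360:,:360]=a; cv2.imwrite('pics/f12.png',o)
print(read_state()['t'],read_state()['dq'].round(3))
E
```

```text
58.275 [-0.002  0.    -0.002  0.001 -0.001 -0.001]
```

View pics/f12.png

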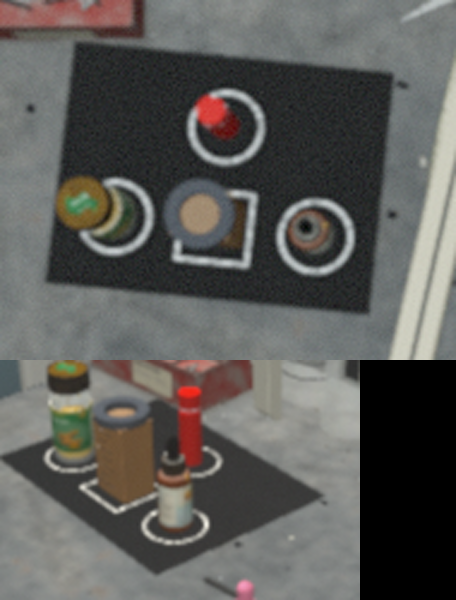

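All pieces stand upright and centred on their marks: dropper at (307,227), jar (80,202), red vial (212,111) and ring (200,214). The arm is clear, so I'm handing in.

```bash
python3 -c "
from plant import *
print(close_job())"
```

```text
the job is handed in; nothing more can be done
None
```

I handed the job in at about 58 s with everything upright on its mark: block on the white square with the ring on top, jar left, dropper right and red vial behind; after placing the vial I went back and moved the dropper about 5 mm to centre it.

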